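# Clamp a leaf notebook in the bench press with its loose crank

## Robot

A 6-joint arm with a two-finger parallel gripper is mounted at the origin on a cart in front of the work surface, level with it; the furniture and walls round the work are solid. World frame = base frame: x ahead of the robot, y to its left, z up, the work surface at z = 0. Lengths are in m, angles in rad, forces in N, time in s.
With the tool pointing down it reaches from about 0.25 to 0.8 m from the base axis. Payload 3.9 kg.
Tool frame: the origin (TCP) lies on the centre line of the jaws, within the pads' length; the fingertips stand 11 mm ahead of it and the grasp point (between the pads) lies 8 mm behind it; z points along the fingers, y is the line along which they close (so a half turn about z gives the same grasp; the last joint's range is limited). The gripper opens to 85 mm and grips with 20 to 120 N. Pads are 22 mm wide; open, the fingers measure 114 mm over their backs; the gripper's body (76 mm by 85 mm) begins 54 mm behind the grasp point. The pads swing forward as they close: fully open they stand 13 mm farther back than shut.
Start: joints at [1.15, 0.26, -0.138, 1.173, 0, 1.571], TCP at [0.214, 0.479, 0.242] pointing down, gripper open.
Joint ranges: [-2.78, 2.78], [-0.83, 1.72], [-1.28, 1.37], [-1.9, 2.12], [-1.57, 1.48], [-3.14, 3.14]. Speed limits (rad/s): [2.57, 2.57, 3.14, 3.14, 3.14, 3.14].

## Interface

Orientations are given as [roll, pitch, yaw] about the fixed x, y, z axes, in that order (R = Rz(yaw) Ry(pitch) Rx(roll)).
In Python, from bench import env gives the robot as it stands.
- The arm moves only by the tool servo_tool, never from a script. Its argument "rows" is one flat list of numbers, 6 for each row, row after row: the shift along the tool's x, y, z scaled (see below), then the turn, a rotation vector about the tool's x, y, z scaled (see below). In form: [x, y, z, ax, ay, az, x, y, z, ax, ay, az, ...]. A call has 1 to 5 rows; each row shifts and turns the commanded pose from where the row before left it, along the tool's axes as they then stand; what a row does not reach is not made up. The controller multiplies each number of a shift by 100 mm and each number of a turn by pi rad. A row lasts 1/12 s, in which the tool goes at most 41.7 mm and 7.16 degrees, less where a joint would pass 70% of its speed; a pose out of reach is approached as far as the arm can. A call with a number of a shift or a turn outside -1 to 1 is refused whole. A call with a gripper value outside its range is refused whole. "claw" is the opening in per cent of the stroke, from 0 (shut) to 100 (fully open), set as the call begins (left out, the last holds). The fingers move at their own pace and stop on an object; "newtons" is the grip in N (left out, the last holds). Time passes only in rows, so rows that do not move let the fingers close. It gives the time, the measured TCP pose, the force, the opening and the grip force at its end, in the units of the state.
- env.sense(): the state, without advancing time (a new reading comes with each control period).
- env.read_camera(name): name is "side" or "top" or "wrist"; returns the picture (420x560x3 uint8, red, green, blue); there is no depth.
- env.get_calibration(name): a dict with "fovy" (degrees; the focal length in pixels is half the picture's height over the tangent of half this angle, whatever the lens; pixels are square), "cx", "cy" (the principal point, pixels), "rvec" (rotation vector, rad) and "tvec" (3), from world to camera coordinates, as OpenCV has them. Camera axes: x right, y down, z forward; pixel columns grow to the right and rows downward; lengths in m; the calibration is good to about 2 mm. A picture is of the moment at which its call begins: read the wrist's pose just before it. get_calibration takes no time and is no camera call; for the wrist camera it gives the pose at the moment of the call.
- env.close_job(): hands the job in; it is judged then, once.
The state is a dict: "clock": time; "joints": joint angles; "qd": joint speeds; "joint_torque": joint torques, N m; "tcp_pos": TCP position; "eef_rot": TCP orientation; "force": force on the tool from outside, world axes, zero at the start; "torque": the same for the moment, N m; "finger_gap": finger opening in m; "grasp_force": force on a finger pad.
Only numpy, scipy, OpenCV 4.12 (cv2) and the standard library are available. Lean on these libraries where they do the work, as an engineer would, in place of code of your own. Each camera call takes 0.05 s, during which the arm holds its last target. There are 200 camera calls.

## Task

A notebook of freshly mounted leaves lies in the green bench press and has to be clamped. Fetch the loose crank from the worktop, set its socket down into the steel sleeve on top of the press and feel, turning it a little, for where it drops fully home over the hexagon hidden inside; then let go of the hub and wind the red handle clockwise (seen from above) until the platen clamps the notebook firmly and the crank has gone stiff. Leave the crank seated on the press and the notebook where it lies, and do not disturb the jar, the dropper bottle or the tweezers.

Things in the scene. Friction and masses are not known exactly. Their poses are not given: they have to be found in the camera images.
- crank_grip (a point): Centre of the square steel boss on the loose crank's hub, the place to grip: 28 x 28 mm, 26 mm tall, faces square to this frame's x and y. z up along the hub, x along the arm to the red handle. The crank (0.4 to 0.65 kg, balanced about the hub axis) stands on its hub on the worktop, arm in any direction. This point is 63 mm above the bottom of the hub.
- crank_foot (a point): Centre of the bottom of the crank's round hub (43 mm diameter, 40 mm high), 63 mm below crank_grip, same axes. Here opens the hexagon socket: 30.4 mm across flats, 26 mm deep, two of its flats square to x. Above the hub come the arm (10 mm thick, 22 mm wide), then boss and handle standing on the arm and, 36 mm from the axis opposite the handle, a round balance weight (30 mm across, 20 mm high).
- crank_handle (a point): Middle of the upright red handle at the end of the crank's arm: 72 mm from the hub axis, 73.5 mm above the bottom of the hub (10.5 mm higher than crank_grip). It is round, 20 to 25 mm in diameter, 46 mm tall (23 mm below to 23 mm above this point) and spins freely on its pin.
- press_well (a point): Centre of the rim of the dark steel guard sleeve on top of the press, 156 mm above the worktop; z up, y along the crosshead. The sleeve is 60 mm outside, 48 mm inside, 38 mm deep. On its axis a greased hexagon, 28 mm across flats, with a 4 mm coned tip, stands up to 8 mm below the rim; how it is turned is unknown (repeats every 60 degrees).
- press: Green bench press, bolted down: base 150 x 236 x 18 mm, crosshead 236 mm long, 118 mm high, with the sleeve on it; origin under the base, on the sleeve's axis. A crank whose flats do not match the hexagon stops with its foot 12 mm below the sleeve's rim; matched within about 6 degrees it drops on by its own weight, if held loosely, to 34 mm below the rim, fully home. Turned when half in it can wedge; turning back frees it.
- platen: Aluminium pressing plate, 140 x 140 x 12 mm; origin at the centre of its underside; starts 9 to 14 mm above the notebook. Turning the hexagon clockwise from above lowers it 24 mm a turn; running free this takes 4 N at the crank's handle, and 7 to 9 N once clamped firmly. It stays as left. Springs let it give 4 mm: it presses with 20 N at first touch, then 40 N more per mm of travel.
- notebook: Purple notebook, 210 x 152 mm, its cover 11 mm above its underside, lying on the base of the press (18 mm above the worktop) under the platen; origin at the centre of its underside.
- specimen_jar: Small glass jar with a white cap, 42 mm in diameter and 55 mm high, bystander; origin at the centre of its underside.
- dropper_bottle: Amber dropper bottle, 32 mm in diameter and 98 mm high, bystander; origin at the centre of its underside.
- tweezers: Steel tweezers, 125 mm long, lying on the worktop, bystander; origin at the centre of their underside.
Mind the look-alikes: they are no part of the job. Leave any pink or purple look-alike of the part that bears crank_grip alone.

How it is judged:
By the outcome, as a careful person would: the job done as asked, in the order asked, and still so for the second after the job is handed in, with the robot touching nothing.
It also fails if it takes over 72 s, if anything falls off the work surface, if the arm or the gripper's body presses on something with over 40 N, if the wrist force passes 120 N, or if a joint passes its speed limit or range.

## Working session

There is one attempt and no reset: what is moved stays moved. The work goes in short steps, Python scripts to look and compute and a tool call to move; the robot and the scene stay as the last step left them, time stands still between calls to the robot, and variables do not carry over. Pictures are saved under pics/ and viewed, at most 10 in all, crops included, and the job is handed in when it is done.

Besides the shell and the picture viewer there is one more tool, called as name(argument=value, ...), one argument or row to a line, values as JSON. servo_tool: Moves the arm, as the interface text tells. Shifts and turns lie within -1 to 1; 1 stands for 100 mm of shift or pi rad of turn. Its arguments: {"type":"object","properties":{"rows":{"type":"array","items":{"type":"number","minimum":-1,"maximum":1}},"claw":{"type":"number"},"newtons":{"type":"number"}},"required":["rows"]}

```bash
ls; mkdir -p pics; cat > h.py <<'E'
import numpy as np, cv2
from bench import env
def snap(n,f=None):
    c=env.get_calibration(n); im=np.asarray(env.read_camera(n))
    if f: cv2.imwrite('pics/'+f,im[:,:,::-1])
    return im,c
def ray(c,u,v):
    f=210/np.tan(np.radians(c['fovy'])/2); R=cv2.Rodrigues(np.array(c['rvec'],float))[0]
    t=np.array(c['tvec'],float).ravel()
    return -R.T@t, R.T@np.array([(u-c['cx'])/f,(v-c['cy'])/f,1])
def onz(c,u,v,z):
    o,d=ray(c,u,v); return o+d*(z-o[2])/d[2]
def proj(c,p):
    f=210/np.tan(np.radians(c['fovy'])/2); R=cv2.Rodrigues(np.array(c['rvec'],float))[0]
    q=R@np.array(p,float)+np.array(c['tvec'],float).ravel(); return np.array([c['cx']+f*q[0]/q[2],c['cy']+f*q[1]/q[2]])
E
python3 - <<'E'
from h import *
a,c=snap('top','t0.png'); b,d=snap('side','s0.png')
print(c,d,env.sense())
E
```

```text
pics
{'fovy': 49.60752589984032, 'cx': 278.1883857347341, 'cy': 209.03229951588486, 'rvec': array([ 2.09783584, -2.1606143 ,  0.12978229]), 'tvec': array([0.07803507, 0.53685811, 1.2681313 ])} {'fovy': 56.423634556793814, 'cx': 277.35952097464974, 'cy': 213.37123406815894, 'rvec': array([ 1.95920464, -0.21310571,  0.17261458]), 'tvec': array([-0.52899698,  0.14022096,  0.87787982])} {'clock': 0.1, 'joints': array([ 1.15002067e+00,  2.60593247e-01, -1.39260302e-01,  1.17269055e+00,
        6.29315165e-06,  1.57079730e+00]), 'qd': array([ 0.0002477 , -0.001102  ,  0.00224563, -0.00039387, -0.00029009,
       -0.00094437]), 'joint_torque': array([-3.07523078e-04, -4.06507659e+01,  2.54527509e+01,  1.01317468e-02,
       -3.90130219e-05, -2.28959601e-05]), 'tcp_pos': array([0.21419925, 0.47865888, 0.24155361]), 'eef_rot': array([-3.13984488e+00, -6.29144741e-06,  2.72081602e+00]), 'force': array([ 0.51877039, -0.17615232, -0.07582882]), 'torque': array([0.05690558, 0.04179518, 0.00632594]), 'grasp_force': 0.0, 'finger_gap': 0.08533759874531723}
```

View pics/t0.png

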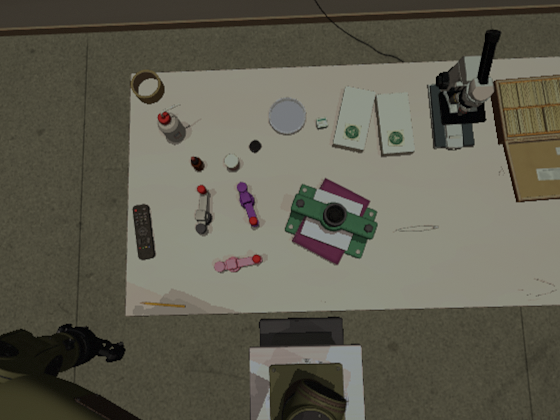

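View pics/s0.png

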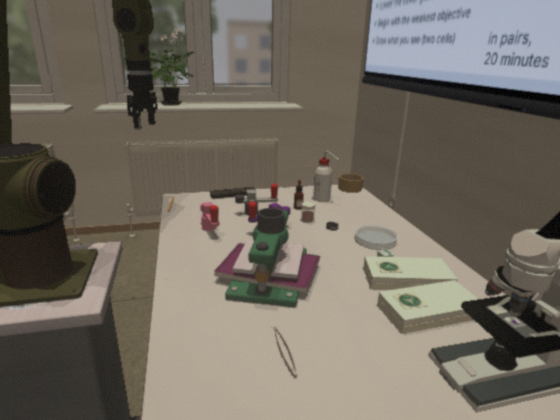

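The top view shows the steel crank with its red handle at (201,189), hub near (203,212) and weight near (202,228). The dropper is at (197,163), the jar at (232,161), the purple and pink look-alikes at (248,204) and (238,264), and the press sleeve at (335,214). The side view shows the press at about (268,250).

```bash
python3 - <<'E'
from h import *
a,c=snap('top')
print('origin px',proj(c,[0,0,0]))
hsv=cv2.cvtColor(a,cv2.COLOR_RGB2HSV)
m=(((hsv[...,0]<8)|(hsv[...,0]>172))&(hsv[...,1]>170)&(hsv[...,2]>90)).astype(np.uint8)
n,l,s,ce=cv2.connectedComponentsWithStats(m)
for i in range(1,n):
    if s[i,4]>15: print(s[i],ce[i],onz(c,*ce[i],0.0965))
cr=lambda x,y,w,h:cv2.resize(a[y:y+h,x:x+w],None,fx=5,fy=5,interpolation=cv2.INTER_CUBIC)
o=np.hstack([cr(175,170,55,85),cr(285,170,100,85)])
cv2.imwrite('pics/c1.png',o[:,:,::-1]); print(o.shape)
for n_,u,v,z in [('hub',203,212,.076),('well',335,214,.156),('jar',232,161,.055),('drop',197,163,.06)]: print(n_,onz(c,u,v,z))
E
```

```text
origin px [306.15031024 401.40203008]
[158 112  11  11  67] [163.05970149 117.64179104] [0.80638819 0.38402216 0.0965    ]
[197 186   8   7  42] [200.66666667 188.61904762] [0.59514987 0.27575819 0.0965    ]
[249 217   8   7  44] [252.77272727 220.        ] [0.50224665 0.13153919 0.0965    ]
[252 255   8   8  48] [255.875      258.33333333] [0.39692443 0.12505307 0.0965    ]
(425, 775, 3)
hub [0.53199172 0.27335588 0.076     ]
well [ 0.50363628 -0.08903877  0.156     ]
jar [0.68244009 0.19233457 0.055     ]
drop [0.67874128 0.29367841 0.06      ]
```

View pics/c1.png

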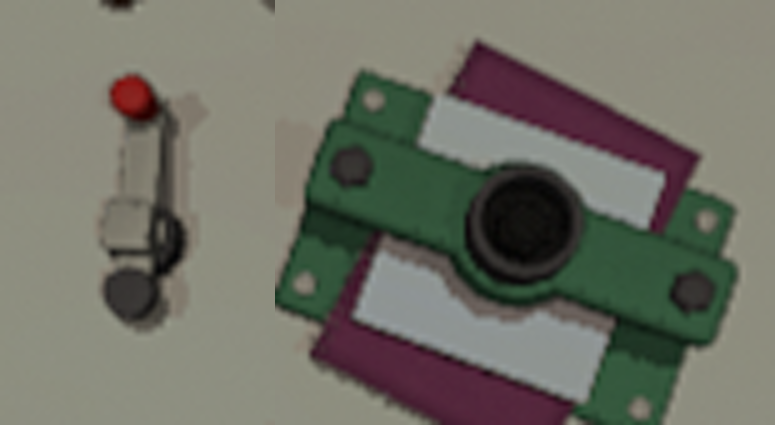

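The crop shows the boss top at full-image (200,215), weight (201,229), handle (201,189), and the sleeve centre at (335,214.6). I'm going above the crank with the wrist turned.

```bash
cat >> h.py <<'E'
def plan(p,psi=None):
    "needed tool-frame shift (in units of 100 mm) and turn (units of pi about tool z)"
    s=env.sense(); R=cv2.Rodrigues(np.eye(3))[0]
    r,pt,y=s['eef_rot']
    from scipy.spatial.transform import Rotation as Ro
    M=Ro.from_euler('xyz',[r,pt,y])
    d=M.inv().apply(np.array(p)-s['tcp_pos'])*10
    t=None
    if psi is not None: t=(M.inv()*Ro.from_euler('xyz',[np.pi,0,psi])).as_rotvec()/np.pi
    print('clock',s['clock'],'tcp',s['tcp_pos'].round(4),'rot',s['eef_rot'].round(4),'gap',s['finger_gap'],'F',s['force'].round(1)); print('shift',d.round(3),'turn',None if t is None else t.round(4))
E
python3 - <<'E'
from h import *
c=env.get_calibration('top')
h=onz(c,201.2,189.4,.0965)
b=onz(c,200,215,.076); w=onz(c,201.2,228.6,.070); print(h,b,w,np.linalg.norm((h-b)[:2]),np.linalg.norm((b-w)[:2]))
phi=np.arctan2(*(h-w)[1::-1]);print('phi',phi, w+36/108*(h-w))
print('well',onz(c,335,214.6,.156))
plan([b[0]-.03,b[1],.24],phi)
print(env.get_calibration('wrist'), ray(env.get_calibration('wrist'),280,210))
E
```

```text
[0.59287702 0.27426324 0.0965    ] [0.52372152 0.28186645 0.076     ] [0.4858041  0.27972806 0.07      ] 0.06957221539591325 0.03797767134148908
phi -0.05099403055657243 [0.52149507 0.27790646 0.07883333]
well [ 0.50205487 -0.0889663   0.156     ]
clock 0.15 tcp [0.2142 0.4787 0.2417] rot [-3.1401e+00 -1.0000e-04  2.7208e+00] gap 0.08534801360190775 F [ 0.  -0.1  0.7]
shift [-3.355 -0.655  0.018] turn [-1.000e-04  7.000e-04  8.823e-01]
{'fovy': 65.65480697783731, 'cx': 279.1939717499583, 'cy': 206.8571967686113, 'rvec': array([-2.41398081, -1.5659524 , -0.23611657]), 'tvec': array([-0.52413381, -0.03902364,  0.37890393])} (array([0.14509915, 0.51005593, 0.37228547]), array([ 0.28054766, -0.12471538, -0.95175545]))
```

servo_tool(
  rows=[-0.37, -0.07, 0, 0, 0, 0, -0.37, -0.07, 0, 0, 0, 0, -0.37, -0.07, 0, 0, 0, 0, -0.37, -0.07, 0, 0, 0, 0, -0.37, -0.07, 0, 0, 0, 0],
  claw=100,
)

```text
clock: 0.57
tcp_pos: [0.37, 0.3705, 0.2421]
eef_rot: [-3.141, -0.0, 2.721]
force: [0.3, 1.1, -0.1]
finger_gap: 0.0853
grasp_force: 0.0
```

servo_tool(
  rows=[-0.37, -0.07, 0, 0, 0, 0, -0.37, -0.07, 0, 0, 0, 0, -0.37, -0.07, 0, 0, 0, 0, -0.37, -0.07, 0, 0, 0, 0, 0, 0, 0, 0, 0, 0.039],
)

```text
clock: 0.98
tcp_pos: [0.4978, 0.2819, 0.2416]
eef_rot: [-3.141, 0.003, 2.591]
force: [0.5, 0.7, -0.0]
finger_gap: 0.0854
grasp_force: 0.0
```

servo_tool(
  rows=[0, 0, 0, 0, 0, 0.039, 0, 0, 0, 0, 0, 0.039, 0, 0, 0, 0, 0, 0.039, 0, 0, 0, 0, 0, 0.039, 0, 0, 0, 0, 0, 0.039],
)

```text
clock: 1.4
tcp_pos: [0.4925, 0.2854, 0.2418]
eef_rot: [-3.141, 0.0, 1.979]
force: [0.2, -0.6, 0.4]
finger_gap: 0.0853
grasp_force: 0.0
```

servo_tool(
  rows=[0, 0, 0, 0, 0, 0.039, 0, 0, 0, 0, 0, 0.039, 0, 0, 0, 0, 0, 0.039, 0, 0, 0, 0, 0, 0.039, 0, 0, 0, 0, 0, 0.039],
)

```text
clock: 1.82
tcp_pos: [0.4924, 0.2855, 0.2419]
eef_rot: [-3.141, 0.001, 1.367]
force: [-1.1, -0.3, 0.4]
finger_gap: 0.085
grasp_force: 0.0
```

servo_tool(
  rows=[0, 0, 0, 0, 0, 0.039, 0, 0, 0, 0, 0, 0.039, 0, 0, 0, 0, 0, 0.039, 0, 0, 0, 0, 0, 0.039, 0, 0, 0, 0, 0, 0.039],
)

```text
clock: 2.23
tcp_pos: [0.4924, 0.2855, 0.2419]
eef_rot: [-3.141, 0.001, 0.754]
force: [-0.4, -0.1, 0.2]
finger_gap: 0.0855
grasp_force: 0.0
```

servo_tool(
  rows=[0, 0, 0, 0, 0, 0.039, 0, 0, 0, 0, 0, 0.039, 0, 0, 0, 0, 0, 0.039, 0, 0, 0, 0, 0, 0.039, 0, 0, 0, 0, 0, 0.039],
)

```text
clock: 2.65
tcp_pos: [0.5298, 0.1933, 0.242]
eef_rot: [-3.057, 0.013, 0.305]
force: [0.9, -0.4, -0.2]
finger_gap: 0.0858
grasp_force: 0.0
```

servo_tool(
  rows=[0, 0, 0, 0, 0, 0.039, 0, 0, 0, 0, 0, 0.024, 0, 0, 0, 0, 0, 0],
)

```text
clock: 2.9
tcp_pos: [0.5413, 0.1387, 0.2417]
eef_rot: [-3.019, 0.033, 0.184]
force: [1.4, -0.0, 0.1]
finger_gap: 0.0853
grasp_force: 0.0
```

```bash
python3 - <<'E'
from h import *
im,c=snap('wrist','w1.png')
plan([.5225,.279,.2],-.051)
for p in ([.5225,.279,.076],[.594,.275,.0965],[.4865,.281,.07]): print(proj(c,p))
E
```

```text
clock 2.95 tcp [0.5409 0.1407 0.2419] rot [-3.0172  0.0329  0.1868] gap 0.08527766226097211 F [-0.4  0.3 -1. ]
shift [ 0.089 -1.33   0.586] turn [-0.0382  0.0151  0.0749]
[155.48401995 173.73955983]
[152.41386141  98.63838003]
[154.74739902 205.50949737]
```

View pics/w1.png

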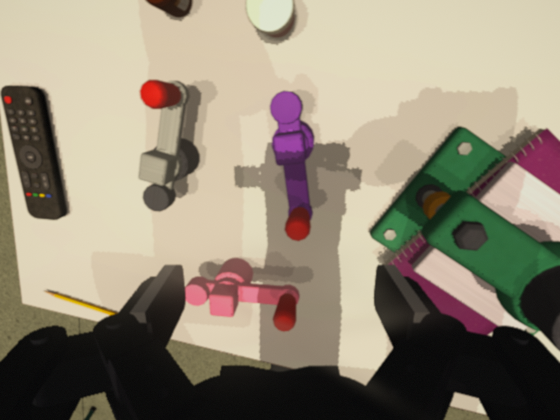

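The wrist view shows the steel crank: boss top at about (159,166), handle top (153,94), weight (158,196). Joint 6 hit its limit, so I'll use the other half turn (yaw ≈ 3.09).

```bash
python3 - <<'E'
from h import *
print(env.sense()['joints'])
c=env.get_calibration('wrist')
print(onz(c,159,166,.076),onz(c,153,94,.0965),onz(c,158,196,.07))
plan([.5225,.279,.24],.6)
plan([.5225,.279,.24],1.5)
E
```

```text
[ 0.18581862  0.34176209 -0.02821004  1.23387039  0.12435526  3.14061273]
[0.53007016 0.27826026 0.076     ] [0.59698353 0.27722974 0.0965    ] [0.49669777 0.28037808 0.07      ]
clock 2.95 tcp [0.5409 0.1407 0.2419] rot [-3.0172  0.0329  0.1868] gap 0.08527766226097211 F [-0.4  0.3 -1. ]
shift [ 0.076 -1.38   0.189] turn [-0.0412  0.0021 -0.132 ]
clock 2.95 tcp [0.5409 0.1407 0.2419] rot [-3.0172  0.0329  0.1868] gap 0.08527766226097211 F [-0.4  0.3 -1. ]
shift [ 0.076 -1.38   0.189] turn [-0.0406 -0.0171 -0.418 ]
```

servo_tool(
  rows=[0, 0, 0, -0.01, 0.0005, -0.033, 0, 0, 0, -0.01, 0.0005, -0.033, 0, 0, 0, -0.01, 0.0005, -0.033, 0, 0, 0, -0.01, 0.0005, -0.033, 0, 0, 0, 0, 0, -0.039],
)

```text
clock: 3.37
tcp_pos: [0.5396, 0.145, 0.2423]
eef_rot: [-3.139, -0.002, 0.735]
force: [-0.2, -1.3, -0.5]
finger_gap: 0.0853
grasp_force: 0.0
```

servo_tool(
  rows=[0, 0, 0, 0, 0, -0.039, 0, 0, 0, 0, 0, -0.039, 0, 0, 0, 0, 0, -0.039, 0, 0, 0, 0, 0, -0.039, 0, 0, 0, 0, 0, -0.039],
)

```text
clock: 3.78
tcp_pos: [0.54, 0.1444, 0.2422]
eef_rot: [-3.139, -0.003, 1.348]
force: [-0.6, -0.0, -0.2]
finger_gap: 0.0854
grasp_force: 0.0
```

servo_tool(
  rows=[0, 0, 0, 0, 0, -0.039, 0, 0, 0, 0, 0, -0.039, 0, 0, 0, 0, 0, -0.039, 0, 0, 0, 0, 0, -0.039, 0, 0, 0, 0, 0, -0.039],
)

```text
clock: 4.2
tcp_pos: [0.54, 0.1444, 0.2421]
eef_rot: [3.141, -0.004, 1.96]
force: [0.2, 0.5, 0.1]
finger_gap: 0.0852
grasp_force: 0.0
```

servo_tool(
  rows=[0, 0, 0, 0, 0, -0.039, 0, 0, 0, 0, 0, -0.039, 0, 0, 0, 0, 0, -0.039, 0, 0, 0, 0, 0, -0.039, 0, 0, 0, 0, 0, -0.039],
)

```text
clock: 4.62
tcp_pos: [0.54, 0.1444, 0.2422]
eef_rot: [3.139, -0.003, 2.573]
force: [0.0, -0.8, -0.3]
finger_gap: 0.0854
grasp_force: 0.0
```

servo_tool(
  rows=[0, 0, 0, 0, 0, -0.039, 0, 0, 0, 0, 0, -0.039, 0, 0, 0, 0, 0, -0.039, 0, 0, 0, 0, 0, -0.039, 0, 0, 0, 0, 0, 0],
)

```text
clock: 5.03
tcp_pos: [0.54, 0.1442, 0.2422]
eef_rot: [3.138, -0.002, 3.059]
force: [0.6, -0.2, -0.1]
finger_gap: 0.0853
grasp_force: 0.0
```

```bash
python3 - <<'E'
from h import *
plan([.545,.278,.24],3.11)
E
```

```text
clock 5.0333 tcp [0.54   0.1442 0.2422] rot [ 3.1379e+00 -1.7000e-03  3.0586e+00] gap 0.08526447487263383 F [ 0.6 -0.2 -0.1]
shift [0.061 1.337 0.027] turn [ 0.0012 -0.0005 -0.0164]
```

servo_tool(
  rows=[0.015, 0.33, 0, 0, 0, -0.004, 0.015, 0.33, 0, 0, 0, -0.004, 0.015, 0.34, 0, 0, 0, -0.004, 0.015, 0.34, 0, 0, 0, -0.004, 0, 0, 0, 0, 0, 0],
)

```text
clock: 5.45
tcp_pos: [0.5432, 0.2837, 0.2423]
eef_rot: [3.134, -0.001, 3.109]
force: [0.5, -0.1, -0.1]
finger_gap: 0.0854
grasp_force: 0.0
```

```bash
python3 - <<'E'
from h import *
im,c=snap('wrist','w2.png')
plan([.53,.278,.2],3.11)
for p in ([.53,.278,.076],[.597,.277,.0965],[.4967,.28,.07]): print(proj(c,p))
E
```

```text
clock 5.5 tcp [0.543  0.2809 0.2422] rot [ 3.1374e+00 -1.3000e-03  3.1075e+00] gap 0.08546703926555131 F [ 0.  -0.3 -0.2]
shift [ 0.128 -0.035  0.422] turn [ 0.0013 -0.0004 -0.0008]
[271.36785899 176.4591383 ]
[272.76319192 251.88248353]
[272.22839697 139.30531157]
```

View pics/w2.png

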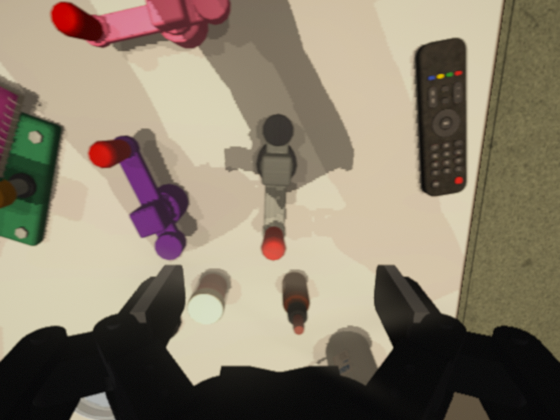

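The view shows the boss top near (277,171), weight (278,130) and handle top near (273,247); jar (207,305) and dropper (297,300). I'm enlarging once.

```bash
python3 - <<'E'
import cv2
a=cv2.imread('pics/w2.png')[105:270,220:335]
cv2.imwrite('pics/c2.png',cv2.resize(a,None,fx=3.6,fy=3.6,interpolation=cv2.INTER_CUBIC))
E
```

```text
(no output)
```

View pics/c2.png

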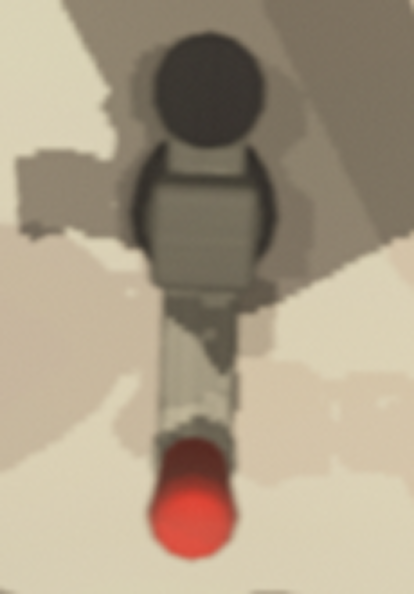

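```bash
python3 - <<'E'
from h import *
c=env.get_calibration('wrist')
b,h,w=onz(c,276.4,170.8,.076),onz(c,273.6,248,.0965),onz(c,278.1,130,.07)
print(b,h,w,np.linalg.norm((h-b)[:2]),np.linalg.norm((b-w)[:2]))
phi=np.arctan2(*(h-w)[1::-1]);print('phi',phi,w+(h-w)/3)
plan([.527,b[1],.09],phi+np.pi)
E
```

```text
[0.52455246 0.27956162 0.076     ] [0.59279514 0.27460801 0.0965    ] [0.48828532 0.28238455 0.07      ] 0.06842223095886428 0.03637683709701577
phi -0.07427276232695382 [0.52312193 0.27979237 0.07883333]
clock 5.5 tcp [0.543  0.2809 0.2422] rot [ 3.1374e+00 -1.3000e-03  3.1075e+00] gap 0.08546703926555131 F [ 0.  -0.3 -0.2]
shift [ 0.157 -0.025  1.522] turn [ 0.0013 -0.0004  0.0128]
```

servo_tool(
  rows=[0.04, -0.005, 0.34, 0.0003, 0, 0.002, 0.04, -0.005, 0.34, 0.0003, 0, 0.002, 0.04, -0.005, 0.34, 0.0003, 0, 0.002, 0.04, -0.005, 0.34, 0.0003, 0, 0.002, 0.03, -0.005, 0.34, 0, 0, 0.002],
)

```text
clock: 5.92
tcp_pos: [0.5235, 0.2752, 0.0717]
eef_rot: [-3.141, -0.001, 3.071]
force: [0.8, 0.0, -0.7]
finger_gap: 0.0857
grasp_force: 0.0
```

servo_tool(
  rows=[0, 0, 0.15, 0, 0, 0, 0, 0, 0, 0, 0, 0, 0, 0, 0, 0, 0, 0],
)

```text
clock: 6.17
tcp_pos: [0.5235, 0.275, 0.0573]
eef_rot: [-3.14, -0.003, 3.072]
force: [0.8, 0.1, 0.4]
finger_gap: 0.0855
grasp_force: 0.0
```

```bash
python3 - <<'E'
from h import *
im,c=snap('wrist')
plan([.5235,.2797,.057],3.0767)
cv2.imwrite('pics/w3.png',im[:,:,::-1])
E
```

```text
clock 6.2167 tcp [0.5249 0.2758 0.0588] rot [ 3.1415e+00 -1.0000e-04  3.0721e+00] gap 0.08546335927492246 F [0.7 0.1 0.6]
shift [0.017 0.038 0.018] turn [ 0.     -0.     -0.0015]
```

View pics/w3.png

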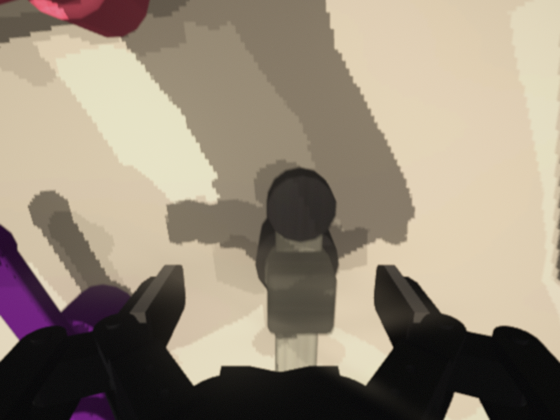

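The boss is between the open fingers at about (300,290), right of the jaw centre (280). I'll shift 4 mm, close, then lift.

servo_tool(
  rows=[0.01, 0.04, 0.01, 0, 0, 0, 0, 0, 0, 0, 0, 0],
)

```text
clock: 6.38
tcp_pos: [0.5252, 0.2812, 0.0588]
eef_rot: [3.139, 0.002, 3.073]
force: [1.6, -0.1, -0.1]
finger_gap: 0.085
grasp_force: 0.0
```

servo_tool(
  rows=[0, 0, 0, 0, 0, 0, 0, 0, 0, 0, 0, 0, 0, 0, 0, 0, 0, 0, 0, 0, 0, 0, 0, 0, 0, 0, 0, 0, 0, 0],
  claw=0,
  newtons=60,
)

```text
clock: 6.8
tcp_pos: [0.5244, 0.2811, 0.0577]
eef_rot: [3.139, 0.0, 3.074]
force: [0.3, 2.6, 1.5]
finger_gap: 0.0291
grasp_force: 58.9
```

servo_tool(
  rows=[0, 0, 0, 0, 0, 0, 0, 0, 0, 0, 0, 0, 0, 0, 0, 0, 0, 0],
)

```text
clock: 7.05
tcp_pos: [0.5244, 0.2811, 0.0577]
eef_rot: [3.139, 0.0, 3.074]
force: [-0.4, 4.1, 4.4]
finger_gap: 0.0291
grasp_force: 58.8
```

servo_tool(
  rows=[0, 0, -0.2, 0, 0, 0, 0, 0, -0.35, 0, 0, 0, 0, 0, -0.4, 0, 0, 0, 0, 0, -0.4, 0, 0, 0, 0, 0, -0.4, 0, 0, 0],
)

```text
clock: 7.47
tcp_pos: [0.522, 0.2778, 0.2312]
eef_rot: [-3.136, -0.006, 3.073]
force: [1.1, 0.5, -4.9]
finger_gap: 0.029
grasp_force: 59.9
```

servo_tool(
  rows=[0, 0, -0.15, 0, 0, 0, 0.01, -0.3, 0, 0, 0, 0, 0.01, -0.4, 0, 0, 0, 0, 0.01, -0.4, 0, 0, 0, 0, 0.01, -0.4, 0, 0, 0, 0],
)

```text
clock: 7.88
tcp_pos: [0.5074, 0.1279, 0.2448]
eef_rot: [-3.137, -0.006, 3.074]
force: [1.1, -2.1, -3.8]
finger_gap: 0.0289
grasp_force: 60.5
```

servo_tool(
  rows=[0.01, -0.4, 0, 0, 0, 0, 0.01, -0.4, 0, 0, 0, 0, 0.01, -0.3, 0, 0, 0, 0, 0, 0, 0, 0, 0, 0, 0, 0, 0, 0, 0, 0],
)

```text
clock: 8.3
tcp_pos: [0.4971, 0.0187, 0.2452]
eef_rot: [-3.14, -0.006, 3.069]
force: [0.1, 0.4, -5.2]
finger_gap: 0.0294
grasp_force: 60.0
```

```bash
python3 - <<'E'
from h import *
im,c=snap('wrist','w4.png')
plan([.502,-.089,.23])
p=proj(c,[.502,-.089,.156]); print(p)
t,_=snap('top'); s,_=snap('side')
cv2.imwrite('pics/ts.png',np.hstack([im,])[:,:,::-1])
E
```

```text
clock 8.35 tcp [0.4976 0.02   0.2454] rot [-3.1404 -0.0051  3.0713] gap 0.02873309213286192 F [-0.8  0.7 -4.4]
shift [-0.121 -1.084  0.155] turn None
[132.06267723 233.7022381 ]
```

View pics/w4.png

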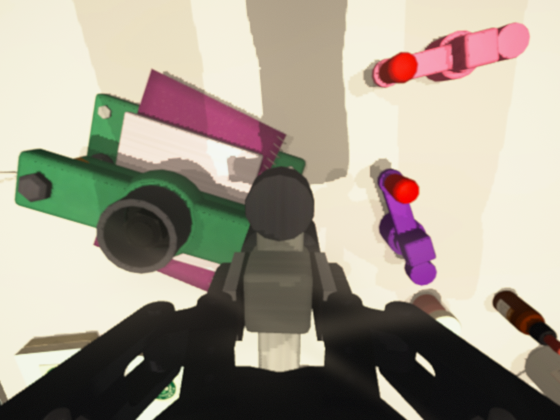

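The sleeve rim appears centred near (138,234) with radius about 42 px. I'll fit it numerically.

```bash
python3 - <<'E'
from h import *
im=cv2.imread('pics/w4.png')[:,:,::-1]; c=env.get_calibration('wrist')
f=210/np.tan(np.radians(c['fovy'])/2)
g=cv2.cvtColor(np.ascontiguousarray(im),cv2.COLOR_RGB2GRAY); roi=g[180:290,80:200]
big=cv2.resize(cv2.GaussianBlur(roi,(3,3),0),None,fx=3,fy=3,interpolation=cv2.INTER_CUBIC)
for r0,r1 in ((90,115),(116,145)):
    C=cv2.HoughCircles(big,cv2.HOUGH_GRADIENT,1,10,param1=60,param2=20,minRadius=r0,maxRadius=r1)
    if C is not None:
        for x,y,r in C[0][:4]:
            u,v=x/3+80,y/3+180; print(u.round(1),v.round(1),(r/3).round(1),onz(c,u,v,.156).round(4))
hsv=cv2.cvtColor(np.ascontiguousarray(im),cv2.COLOR_RGB2HSV)
for v in (220,233,246): print(v,[(int(x),int(g[v,x])) for x in range(90,190,3)])
for u in (125,138,150): print(u,[(int(y),int(g[y,u])) for y in range(180,282,3)])
from math import pi
R=cv2.Rodrigues(np.array(c['rvec']))[0]
for a in range(0,360,90): print(proj(c,[.502+.03*np.cos(a*pi/180),-.085+.03*np.sin(a*pi/180),.156]))
E
```

```text
131.8 237.8 31.8 [ 0.5076 -0.0874  0.156 ]
136.2 237.8 34.4 [ 0.5078 -0.0842  0.156 ]
139.2 239.8 33.7 [ 0.5095 -0.0823  0.156 ]
151.2 225.2 40.9 [ 0.4987 -0.0714  0.156 ]
144.5 226.2 47.0 [ 0.4992 -0.0764  0.156 ]
220 [(90, 130), (93, 130), (96, 130), (99, 94), (102, 88), (105, 76), (108, 49), (111, 46), (114, 46), (117, 43), (120, 42), (123, 40), (126, 36), (129, 39), (132, 37), (135, 38), (138, 36), (141, 36), (144, 35), (147, 35), (150, 34), (153, 36), (156, 37), (159, 27), (162, 58), (165, 83), (168, 77), (171, 41), (174, 37), (177, 38), (180, 37), (183, 36), (186, 37), (189, 38)]
233 [(90, 241), (93, 241), (96, 185), (99, 85), (102, 79), (105, 50), (108, 50), (111, 51), (114, 53), (117, 51), (120, 53), (123, 53), (126, 50), (129, 50), (132, 49), (135, 46), (138, 46), (141, 44), (144, 43), (147, 42), (150, 40), (153, 37), (156, 36), (159, 36), (162, 30), (165, 27), (168, 54), (171, 84), (174, 77), (177, 38), (180, 39), (183, 38), (186, 39), (189, 56)]
246 [(90, 241), (93, 238), (96, 179), (99, 106), (102, 90), (105, 83), (108, 53), (111, 52), (114, 51), (117, 53), (120, 53), (12
[... 820 characters left out ...]
, (228, 41), (231, 43), (234, 46), (237, 50), (240, 53), (243, 55), (246, 55), (249, 56), (252, 57), (255, 57), (258, 61), (261, 64), (264, 69), (267, 86), (270, 103), (273, 191), (276, 238), (279, 237)]
150 [(180, 102), (183, 111), (186, 45), (189, 40), (192, 40), (195, 40), (198, 38), (201, 38), (204, 72), (207, 82), (210, 66), (213, 26), (216, 29), (219, 34), (222, 35), (225, 31), (228, 37), (231, 41), (234, 42), (237, 43), (240, 46), (243, 47), (246, 51), (249, 59), (252, 62), (255, 65), (258, 65), (261, 67), (264, 69), (267, 98), (270, 100), (273, 227), (276, 236), (279, 236)]
[141.40534488 267.63235277]
[174.41963886 227.96514312]
[125.01180909 190.55683339]
[ 92.82743266 233.07929932]
```

```bash
python3 - <<'E'
from h import *
c=env.get_calibration('wrist'); s=env.sense(); T=s['tcp_pos']; zt=T[2]+.0183; print(T)
print('boss',onz(c,279,0.5*(249+331),zt),'weight',onz(c,280,203,zt-.006), 'pred tcp-top',proj(c,[T[0],T[1],zt]))
t,c2=snap('top')
g=cv2.cvtColor(np.ascontiguousarray(t),cv2.COLOR_RGB2GRAY)
for v in (210,214,218): print(v,g[v,316:355])
for u in (331,335,339): print(u,g[198:232,u])
for a in range(0,360,90): print(proj(c2,[.502+.03*np.cos(a*np.pi/180),-.089+.03*np.sin(a*np.pi/180),.156]))
E
```

```text
[0.49845434 0.02136462 0.24594928]
boss [0.4919216  0.02188314 0.26424928] weight [0.45816061 0.02452118 0.25824928] pred tcp-top [278.80186909 304.46928578]
210 [ 59  59  58  57  55  52  51  48  44  41  46  56  54  47  12  13  14  14
  15  11  12  15  14  11  10   9  14  22  40  46  81 135 149 146 150 159
 157 158 157]
214 [60 60 61 59 58 56 55 53 51 48 44 39 41 41 11 13 19 17 18 18 15 18 15 13
 15 11  6 10 27 48 50 61 67 68 73 69 70 69 73]
218 [62 62 61 61 60 59 56 56 55 53 48 46 42 33 13 14 13 12 15 14 14 12 12  7
 14 14 15 27 44 52 65 65 66 70 78 79 77 77 76]
331 [145 146 146 134  87  34  47  44  22   9   7  14  13  10  12  13  13  13
  13  13  14   4   5  15  29  37  37  36  39  41  43  44  47  49]
335 [145 144 146 138  97  41  40  20  12  11  12  12  11  15  17  17  18  16
  18  18  14  14  11   9  17  36  48  30  15  53  68  47  32  62]
339 [143 145 145 146 138  99  47  41  25  10   9   6  11  20  18  12  13  14
  15  15   7  11  17  18  37  48  34  21  56  67  47  34  64  81]
[334.48829764 203.29523314]
[323.51059387 214.97808144]
[335.54351218 226.03211796]
[346.53283388 214.26221041]
```

servo_tool(
  rows=[-0.05, -0.36, 0.03, 0, 0, 0, -0.05, -0.36, 0.03, 0, 0, 0, -0.05, -0.36, 0.04, 0, 0, 0, 0, 0, 0, 0, 0, 0, 0, 0, 0, 0, 0, 0],
)

```text
clock: 8.92
tcp_pos: [0.5068, -0.0883, 0.2363]
eef_rot: [-3.142, -0.002, 3.072]
force: [-0.0, 0.9, -4.1]
finger_gap: 0.0288
grasp_force: 60.5
```

```bash
python3 - <<'E'
from h import *
P=[];
for i in range(3):
    t,c=snap('top'); P.append(env.sense()['tcp_pos'])
s,cs=snap('side'); P.append(env.sense()['tcp_pos'])
print(np.array(P).round(4)); T=np.mean(P,0)
def red(im):
    hsv=cv2.cvtColor(im,cv2.COLOR_RGB2HSV)
    m=(((hsv[...,0]<8)|(hsv[...,0]>172))&(hsv[...,1]>150)&(hsv[...,2]>70)).astype(np.uint8)
    n,l,st,ce=cv2.connectedComponentsWithStats(m); return [(st[i],ce[i].round(1)) for i in range(1,n) if st[i,4]>15]
print(red(t)); print(red(s))
zt=T[2]-.0577+.0965
print('handle pred', [proj(cc,[T[0]+.072*.9975-.0015,T[1]-.072*.07,zt]) for cc in (c,cs)])
for r in red(t): print(onz(c,*r[1],zt))
cr=lambda a,x,y,w,h:cv2.resize(a[y:y+h,x:x+w],(w*4,h*4),interpolation=cv2.INTER_CUBIC)
o=np.hstack([cr(t,290,160,95,110),cr(s,220,130,95,110)]); cv2.imwrite('pics/c3.png',o[:,:,::-1])
E
```

```text
[[ 0.5067 -0.0872  0.2365]
 [ 0.5067 -0.0867  0.2366]
 [ 0.5067 -0.0864  0.2368]
 [ 0.5068 -0.0863  0.2369]]
[(array([158, 112,  11,  11,  79], dtype=int32), array([163.1, 117.6])), (array([249, 217,   8,   8,  53], dtype=int32), array([252.7, 220.4])), (array([252, 255,   9,   8,  55], dtype=int32), array([256.1, 258.5]))]
[(array([303, 158,   9,  21, 159], dtype=int32), array([306.5, 167.3])), (array([320, 158,   8,   6,  37], dtype=int32), array([323.4, 160.9])), (array([249, 203,   7,  15,  70], dtype=int32), array([252., 209.])), (array([210, 206,   7,  12,  49], dtype=int32), array([213.1, 209.9]))]
handle pred [array([339.34429642, 176.42236674]), array([305.92119248, 156.40520678])]
[0.7393659  0.33236212 0.27550503]
[0.47809722 0.11662819 0.27550503]
[0.38852842 0.11037242 0.27550503]
```

View pics/c3.png

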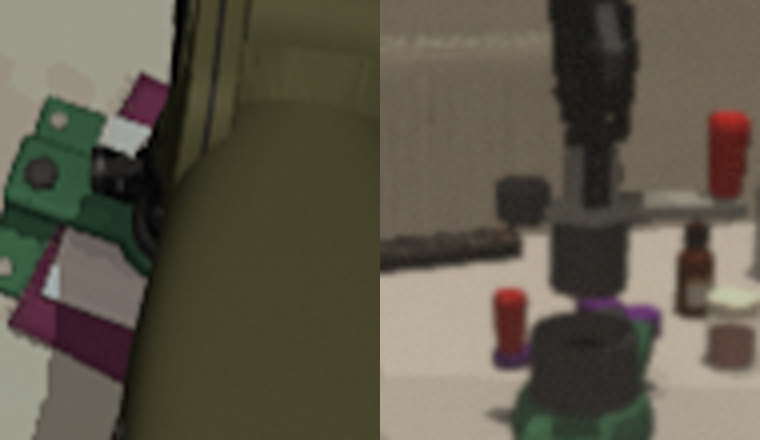

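The side view (right half of the crop) shows the hub centred over the sleeve at about x = 589 in both. So x is aligned, and only depth (y) is left to check.

```bash
python3 - <<'E'
from h import *
c=env.get_calibration('side'); s,_=snap('side'); T=env.sense()['tcp_pos']; print(T)
g=cv2.cvtColor(s,cv2.COLOR_RGB2GRAY)
A=np.linspace(0,2*np.pi,181)
circ=lambda x,y,z,r:np.array([proj(c,[x+r*np.cos(a),y+r*np.sin(a),z]) for a in A])
for y in (-.083,-.0875,-.092):
    for nm,z,r in (('rim out',.156,.03),('rim in',.156,.024)):
        k=circ(.505,y,z,r); print(nm,y,k.min(0).round(1),k.max(0).round(1))
k=circ(T[0]-.0015,T[1],T[2]-.0577,.0215); print('foot',k.min(0).round(1),k.max(0).round(1))
for u in (362,367,372): print(u-0,'col',u-0)
for u in (264,267,270): print(u,'from 190',g[190:235,u])
print('rows'); 
for v in (198,213,216): print(v,g[v,250:290])
E
```

```text
[ 0.50677736 -0.08638324  0.23698971]
rim out -0.083 [256.7 205.2] [284.2 215.6]
rim in -0.083 [259.4 206.2] [281.4 214.5]
rim out -0.0875 [257.  205.9] [284.7 216.4]
rim in -0.0875 [259.8 206.9] [281.9 215.3]
rim out -0.092 [257.4 206.6] [285.2 217.3]
rim in -0.092 [260.2 207.6] [282.4 216.1]
foot [261.  197.3] [281.  204.4]
362 col 362
367 col 367
372 col 372
264 from 190 [ 39  41  45  42  43  45  41  41  42  44  41  49  76 126 164 171 170 155
 110  61  41  39  40  41  44  43  44  40  47  39  45  43  40  43  44  46
  47  46  43  46  43  45  48  48  53]
267 from 190 [ 41  39  43  46  38  41  46  42  40  44  42  42  50  65 111 151 158 141
  83  42  39  40  39  42  40  35  37  41  42  42  42  43  43  49  45  43
  44  42  44  44  45  44  46  47  51]
270 from 190 [40 39 42 39 45 45 44 43 43 44 42 43 44 46 51 54 52 42 44 43 43 39 44 37
 39 34 35 41 41 42 40 47 42 44 45 46 43 47 46 45 45 44 43 50 49]
rows
198 [173 172 174 172 172 172 174 174 174 173 169 157 110  62  42  40  39  40
  42  40  43  42  41  41  41  42  38  41  37  39  49  84 142 171 176 175
 176 175 178 177]
213 [52 51 47 51 54 66 92 93 63 42 38 37 41 41 41 41 41 42 44 38 37 38 42 42
 42 42 43 43 40 41 43 46 52 57 67 76 74 63 62 86]
216 [ 53  52  49  52  46  60  66  60  47  44  42  46  43  42  44  39  40  37
  39  35  35  36  37  36  38  40  44  40  44  46  53  54  48  47  55  67
  66  78 125 165]
```

servo_tool(
  rows=[0, -0.026, 0.1, 0, 0, 0, 0, 0, 0.09, 0, 0, 0, 0, 0, 0, 0, 0, 0],
)

```text
clock: 9.42
tcp_pos: [0.5049, -0.0897, 0.2155]
eef_rot: [3.141, -0.005, 3.074]
force: [-0.8, -0.6, -4.8]
finger_gap: 0.0289
grasp_force: 60.5
```

servo_tool(
  rows=[0, 0, 0.03, 0, 0, 0, 0, 0, 0.03, 0, 0, 0, 0, 0, 0.03, 0, 0, 0, 0, 0, 0, 0, 0, 0],
)

```text
clock: 9.75
tcp_pos: [0.5061, -0.0903, 0.2083]
eef_rot: [-3.141, -0.002, 3.073]
force: [-0.5, 0.2, -4.3]
finger_gap: 0.0291
grasp_force: 60.6
```

servo_tool(
  rows=[0, 0, 0.02, 0, 0, 0, 0, 0, 0.02, 0, 0, 0, 0, 0, 0.02, 0, 0, 0, 0, 0, 0, 0, 0, 0],
)

```text
clock: 10.08
tcp_pos: [0.5062, -0.0904, 0.2025]
eef_rot: [-3.141, -0.002, 3.073]
force: [-0.9, 0.1, -5.0]
finger_gap: 0.0289
grasp_force: 60.6
```

servo_tool(
  rows=[0, 0, 0.01, 0, 0, 0, 0, 0, 0.01, 0, 0, 0, 0, 0, 0.01, 0, 0, 0, 0, 0, 0, 0, 0, 0],
)

```text
clock: 10.42
tcp_pos: [0.5067, -0.0904, 0.2007]
eef_rot: [-3.141, -0.0, 3.073]
force: [-2.7, 1.0, 2.8]
finger_gap: 0.0289
grasp_force: 61.5
```

servo_tool(
  rows=[0, 0, 0, 0, 0, 0.015, 0, 0, 0, 0, 0, 0.015, 0, 0, 0, 0, 0, 0],
)

```text
clock: 10.67
tcp_pos: [0.5067, -0.0907, 0.2007]
eef_rot: [-3.14, -0.0, 2.978]
force: [-3.1, -0.7, 3.5]
finger_gap: 0.0289
grasp_force: 61.7
```

servo_tool(
  rows=[0, 0, 0, 0, 0, 0.015, 0, 0, 0, 0, 0, 0.015, 0, 0, 0, 0, 0, 0],
)

```text
clock: 10.92
tcp_pos: [0.5067, -0.0905, 0.2007]
eef_rot: [-3.141, 0.0, 2.885]
force: [-2.7, 0.3, 3.9]
finger_gap: 0.0287
grasp_force: 61.7
```

servo_tool(
  rows=[0, 0, 0, 0, 0, 0.015, 0, 0, 0, 0, 0, 0.015, 0, 0, 0, 0, 0, 0],
)

```text
clock: 11.17
tcp_pos: [0.5068, -0.0902, 0.2006]
eef_rot: [3.141, -0.0, 2.792]
force: [-2.7, 1.2, 5.5]
finger_gap: 0.0291
grasp_force: 61.7
```

servo_tool(
  rows=[0, 0, 0, 0, 0, 0.015, 0, 0, 0, 0, 0, 0.015, 0, 0, 0, 0, 0, 0],
)

```text
clock: 11.42
tcp_pos: [0.5065, -0.0903, 0.2003]
eef_rot: [-3.141, -0.001, 2.698]
force: [-2.6, 0.2, 4.2]
finger_gap: 0.0289
grasp_force: 61.7
```

servo_tool(
  rows=[0, 0, 0, 0, 0, 0.015, 0, 0, 0, 0, 0, 0.015, 0, 0, 0, 0, 0, 0],
)

```text
clock: 11.67
tcp_pos: [0.5064, -0.0905, 0.2001]
eef_rot: [-3.141, -0.001, 2.604]
force: [-2.5, -0.9, 4.6]
finger_gap: 0.0286
grasp_force: 61.5
```

servo_tool(
  rows=[0, 0, 0, 0, 0, 0.015, 0, 0, 0, 0, 0, 0.015, 0, 0, 0, 0, 0, 0],
)

```text
clock: 11.92
tcp_pos: [0.5059, -0.0906, 0.1999]
eef_rot: [-3.14, -0.001, 2.51]
force: [-3.9, -1.0, 4.3]
finger_gap: 0.029
grasp_force: 61.6
```

servo_tool(
  rows=[0, 0, 0, 0, 0, 0.015, 0, 0, 0, 0, 0, 0.015, 0, 0, 0, 0, 0, 0],
)

```text
clock: 12.17
tcp_pos: [0.5058, -0.0909, 0.1999]
eef_rot: [-3.139, -0.001, 2.415]
force: [-5.5, -2.1, 4.0]
finger_gap: 0.0291
grasp_force: 61.3
```

servo_tool(
  rows=[0.005, -0.01, 0, 0, 0, 0, 0, 0, 0, 0, 0, 0],
)

```text
clock: 12.33
tcp_pos: [0.5056, -0.0909, 0.2]
eef_rot: [-3.141, -0.0, 2.416]
force: [-3.3, -0.9, 2.8]
finger_gap: 0.0293
grasp_force: 61.1
```

servo_tool(
  rows=[0, 0, 0.01, 0, 0, 0, 0, 0, 0, 0, 0, 0],
)

```text
clock: 12.5
tcp_pos: [0.506, -0.0913, 0.1996]
eef_rot: [-3.141, 0.001, 2.415]
force: [-3.3, -1.6, 6.5]
finger_gap: 0.0287
grasp_force: 61.7
```

```bash
python3 - <<'E'
from h import *
s=env.sense(); print(s['torque'],s['force'],s['tcp_pos'],s['joints'].round(2))
E
```

```text
[-0.20102618  0.95937759  0.07139797] [-3.25543837 -1.63089621  6.50232601] [ 0.5059573  -0.09128533  0.19956596] [-0.18  0.26 -0.25  1.06 -0.    0.55]
```

servo_tool(
  rows=[0.006, -0.012, 0, 0, 0, 0, 0, 0, 0, 0, 0, 0],
)

```text
clock: 12.67
tcp_pos: [0.5054, -0.0914, 0.1996]
eef_rot: [3.141, 0.002, 2.415]
force: [-2.6, -1.1, 5.4]
finger_gap: 0.0284
grasp_force: 62.0
```

servo_tool(
  rows=[0, 0, 0, 0, 0, 0.015, 0, 0, 0, 0, 0, 0.015, 0, 0, 0, 0, 0, 0],
)

```text
clock: 12.92
tcp_pos: [0.5051, -0.0915, 0.1996]
eef_rot: [3.141, 0.001, 2.319]
force: [-2.6, 0.3, 6.8]
finger_gap: 0.029
grasp_force: 62.2
```

servo_tool(
  rows=[0, 0, 0, 0, 0, 0.015, 0, 0, 0, 0, 0, 0.015, 0, 0, 0, 0, 0, 0],
)

```text
clock: 13.17
tcp_pos: [0.5048, -0.0914, 0.1996]
eef_rot: [3.142, 0.001, 2.224]
force: [-3.8, -1.3, 6.3]
finger_gap: 0.0291
grasp_force: 62.1
```

servo_tool(
  rows=[0, 0, 0, 0, 0, 0.015, 0, 0, 0, 0, 0, 0.015, 0, 0, 0, 0, 0, 0],
)

```text
clock: 13.42
tcp_pos: [0.5046, -0.0912, 0.1996]
eef_rot: [-3.142, 0.0, 2.13]
force: [-3.4, 0.4, 7.1]
finger_gap: 0.0287
grasp_force: 61.9
```

servo_tool(
  rows=[0, 0, 0, 0, 0, 0.015, 0, 0, 0, 0, 0, 0.015, 0, 0, 0, 0, 0, 0],
)

```text
clock: 13.67
tcp_pos: [0.5043, -0.0911, 0.1995]
eef_rot: [-3.141, -0.0, 2.036]
force: [-3.6, -0.5, 7.3]
finger_gap: 0.0288
grasp_force: 61.7
```

servo_tool(
  rows=[0, 0, 0, 0, 0, 0.015, 0, 0, 0, 0, 0, 0.015, 0, 0, 0, 0, 0, 0],
)

```text
clock: 13.92
tcp_pos: [0.5042, -0.091, 0.1994]
eef_rot: [-3.141, -0.001, 1.942]
force: [-3.8, -0.0, 6.9]
finger_gap: 0.0286
grasp_force: 61.5
```

servo_tool(
  rows=[0, 0, 0, 0, 0, 0.015, 0, 0, 0, 0, 0, 0.015, 0, 0, 0, 0, 0, 0],
)

```text
clock: 14.17
tcp_pos: [0.5041, -0.091, 0.1994]
eef_rot: [-3.141, -0.001, 1.848]
force: [-3.6, -0.4, 6.1]
finger_gap: 0.0288
grasp_force: 61.2
```

servo_tool(
  rows=[0, 0, -0.05, 0, 0, 0, 0, 0, 0, 0, 0, 0, 0, 0, 0, 0, 0, 0],
)

```text
clock: 14.42
tcp_pos: [0.5047, -0.091, 0.2034]
eef_rot: [-3.141, -0.001, 1.849]
force: [0.3, -0.4, -3.9]
finger_gap: 0.0286
grasp_force: 60.1
```

servo_tool(
  rows=[0.005, -0.019, 0, 0, 0, 0, 0, 0, 0, 0, 0, 0],
)

```text
clock: 14.58
tcp_pos: [0.5022, -0.091, 0.2034]
eef_rot: [-3.14, -0.001, 1.849]
force: [0.4, 1.5, -5.5]
finger_gap: 0.0289
grasp_force: 60.4
```

servo_tool(
  rows=[0.005, -0.019, 0, 0, 0, 0, 0, 0, 0, 0, 0, 0],
)

```text
clock: 14.75
tcp_pos: [0.5015, -0.0911, 0.2039]
eef_rot: [3.14, -0.0, 1.848]
force: [4.0, 2.2, -7.2]
finger_gap: 0.0288
grasp_force: 61.8
```

servo_tool(
  rows=[0.005, -0.019, 0, 0, 0, 0, 0, 0, 0, 0, 0, 0],
)

```text
clock: 14.92
tcp_pos: [0.501, -0.0911, 0.2044]
eef_rot: [3.137, 0.0, 1.849]
force: [6.3, 3.0, -8.2]
finger_gap: 0.0285
grasp_force: 63.1
```

servo_tool(
  rows=[-0.016, 0.058, 0, 0, 0, 0, 0, 0, 0, 0, 0, 0],
)

```text
clock: 15.08
tcp_pos: [0.5045, -0.0912, 0.2038]
eef_rot: [-3.14, -0.001, 1.848]
force: [1.1, 2.6, -4.9]
finger_gap: 0.0289
grasp_force: 60.6
```

servo_tool(
  rows=[-0.005, 0.019, 0, 0, 0, 0, 0, 0, 0, 0, 0, 0],
)

```text
clock: 15.25
tcp_pos: [0.5052, -0.0912, 0.2035]
eef_rot: [-3.138, -0.001, 1.848]
force: [-1.4, 2.1, -4.3]
finger_gap: 0.0287
grasp_force: 60.4
```

servo_tool(
  rows=[-0.005, 0.019, 0, 0, 0, 0, 0, 0, 0, 0, 0, 0],
)

```text
clock: 15.42
tcp_pos: [0.5066, -0.0908, 0.2033]
eef_rot: [-3.137, -0.002, 1.848]
force: [-3.5, 2.8, -4.1]
finger_gap: 0.0295
grasp_force: 59.9
```

servo_tool(
  rows=[-0.005, 0.019, 0, 0, 0, 0, 0, 0, 0, 0, 0, 0],
)

```text
clock: 15.58
tcp_pos: [0.5072, -0.0907, 0.2032]
eef_rot: [-3.135, -0.003, 1.848]
force: [-7.2, 3.1, -2.3]
finger_gap: 0.0289
grasp_force: 59.4
```

servo_tool(
  rows=[0.038, -0.06, 0, 0, 0, 0, 0, 0, 0, 0, 0, 0, 0, 0, 0, 0, 0, 0],
)

```text
clock: 15.83
tcp_pos: [0.5041, -0.0898, 0.2044]
eef_rot: [3.141, 0.002, 1.848]
force: [-0.1, 0.0, -4.2]
finger_gap: 0.029
grasp_force: 60.8
```

servo_tool(
  rows=[0, 0, 0.025, 0, 0, 0, 0, 0, 0.025, 0, 0, 0, 0, 0, 0, 0, 0, 0],
)

```text
clock: 16.08
tcp_pos: [0.5049, -0.09, 0.2004]
eef_rot: [3.14, 0.003, 1.848]
force: [-0.0, -0.4, 3.4]
finger_gap: 0.0285
grasp_force: 60.6
```

servo_tool(
  rows=[0, 0, 0, 0, 0, -0.015, 0, 0, 0, 0, 0, -0.015, 0, 0, 0, 0, 0, 0],
)

```text
clock: 16.33
tcp_pos: [0.5047, -0.0901, 0.2003]
eef_rot: [3.14, 0.003, 1.943]
force: [-1.0, -0.9, 4.1]
finger_gap: 0.0291
grasp_force: 60.6
```

servo_tool(
  rows=[0, 0, 0, 0, 0, -0.015, 0, 0, 0, 0, 0, -0.015, 0, 0, 0, 0, 0, 0],
)

```text
clock: 16.58
tcp_pos: [0.5045, -0.09, 0.2001]
eef_rot: [3.141, 0.003, 2.036]
force: [-0.6, -2.0, 3.9]
finger_gap: 0.029
grasp_force: 60.7
```

servo_tool(
  rows=[0, 0, 0, 0, 0, -0.015, 0, 0, 0, 0, 0, -0.015, 0, 0, 0, 0, 0, 0],
)

```text
clock: 16.83
tcp_pos: [0.5045, -0.09, 0.1999]
eef_rot: [3.141, 0.002, 2.13]
force: [-1.4, -2.1, 6.3]
finger_gap: 0.0289
grasp_force: 61.1
```

servo_tool(
  rows=[0, 0, 0, 0, 0, -0.015, 0, 0, 0, 0, 0, -0.015, 0, 0, 0, 0, 0, 0],
)

```text
clock: 17.08
tcp_pos: [0.5045, -0.0899, 0.1998]
eef_rot: [3.141, 0.002, 2.223]
force: [0.2, -1.6, 5.0]
finger_gap: 0.0286
grasp_force: 61.4
```

servo_tool(
  rows=[0, 0, 0, 0, 0, -0.015, 0, 0, 0, 0, 0, -0.015, 0, 0, 0, 0, 0, 0],
)

```text
clock: 17.33
tcp_pos: [0.5042, -0.0897, 0.1993]
eef_rot: [-3.141, 0.001, 2.317]
force: [0.7, -2.1, 2.4]
finger_gap: 0.0293
grasp_force: 62.0
```

servo_tool(
  rows=[0, 0, 0, 0, 0, -0.015, 0, 0, 0, 0, 0, -0.015, 0, 0, 0, 0, 0, 0],
)

```text
clock: 17.58
tcp_pos: [0.504, -0.0893, 0.1983]
eef_rot: [-3.141, -0.0, 2.411]
force: [3.3, -0.6, -3.8]
finger_gap: 0.0291
grasp_force: 61.2
```

servo_tool(
  rows=[0, 0, 0, 0, 0, -0.015, 0, 0, 0, 0, 0, -0.015, 0, 0, 0, 0, 0, 0],
)

```text
clock: 17.83
tcp_pos: [0.5038, -0.0891, 0.1982]
eef_rot: [-3.141, -0.001, 2.506]
force: [2.0, -2.0, -5.4]
finger_gap: 0.0292
grasp_force: 61.1
```

servo_tool(
  rows=[0, 0, 0, 0, 0, -0.015, 0, 0, 0, 0, 0, -0.015, 0, 0, 0, 0, 0, 0],
)

```text
clock: 18.08
tcp_pos: [0.5035, -0.0892, 0.1983]
eef_rot: [-3.141, -0.001, 2.6]
force: [2.2, -1.7, -5.9]
finger_gap: 0.0291
grasp_force: 61.1
```

servo_tool(
  rows=[0, 0, 0, 0, 0, 0.015, 0, 0, 0, 0, 0, 0.015, 0, 0, 0, 0, 0, 0],
)

```text
clock: 18.33
tcp_pos: [0.5038, -0.0892, 0.1986]
eef_rot: [-3.141, -0.001, 2.504]
force: [2.2, -1.7, -5.5]
finger_gap: 0.0289
grasp_force: 61.1
```

servo_tool(
  rows=[0, 0, 0.02, 0, 0, 0, 0, 0, 0.02, 0, 0, 0, 0, 0, 0, 0, 0, 0],
)

```text
clock: 18.58
tcp_pos: [0.5037, -0.0892, 0.1945]
eef_rot: [-3.141, -0.001, 2.508]
force: [4.0, -1.1, -5.3]
finger_gap: 0.0289
grasp_force: 61.0
```

servo_tool(
  rows=[0, 0, 0.02, 0, 0, 0, 0, 0, 0.02, 0, 0, 0, 0, 0, 0, 0, 0, 0],
)

```text
clock: 18.83
tcp_pos: [0.5037, -0.0891, 0.1907]
eef_rot: [-3.141, -0.001, 2.508]
force: [5.6, -0.3, -4.8]
finger_gap: 0.0288
grasp_force: 61.2
```

servo_tool(
  rows=[-0.012, 0.009, 0.02, 0, 0, 0, 0, 0, 0.02, 0, 0, 0, 0, 0, 0, 0, 0, 0],
)

```text
clock: 19.08
tcp_pos: [0.5042, -0.0891, 0.1862]
eef_rot: [-3.14, -0.002, 2.508]
force: [3.3, -0.3, -5.7]
finger_gap: 0.0286
grasp_force: 61.1
```

servo_tool(
  rows=[0, 0, 0.02, 0, 0, 0, 0, 0, 0.02, 0, 0, 0, 0, 0, 0, 0, 0, 0],
)

```text
clock: 19.33
tcp_pos: [0.5043, -0.0891, 0.1824]
eef_rot: [-3.14, -0.002, 2.508]
force: [1.1, 0.2, -5.4]
finger_gap: 0.0287
grasp_force: 61.1
```

servo_tool(
  rows=[0, 0, 0.02, 0, 0, 0, 0, 0, 0.02, 0, 0, 0, 0, 0, 0, 0, 0, 0],
)

```text
clock: 19.58
tcp_pos: [0.5045, -0.089, 0.1792]
eef_rot: [-3.141, -0.001, 2.508]
force: [-1.2, 0.4, -0.4]
finger_gap: 0.0291
grasp_force: 61.4
```

servo_tool(
  rows=[0, 0, 0, 0, 0, 0, 0, 0, 0, 0, 0, 0, 0, 0, 0, 0, 0, 0, 0, 0, 0, 0, 0, 0, 0, 0, 0, 0, 0, 0],
  claw=100,
)

```text
clock: 20.0
tcp_pos: [0.5051, -0.0893, 0.1792]
eef_rot: [-3.141, -0.0, 2.508]
force: [-0.5, 0.6, 0.8]
finger_gap: 0.0847
grasp_force: 0.0
```

servo_tool(
  rows=[0, 0, -0.05, 0, 0, 0, 0, 0, -0.15, 0, 0, 0, 0, 0, -0.25, 0, 0, 0, 0, 0, -0.25, 0, 0, 0, 0, 0, 0, 0, 0, 0],
)

```text
clock: 20.42
tcp_pos: [0.5078, -0.0897, 0.2541]
eef_rot: [3.139, 0.007, 2.508]
force: [1.4, -1.0, 0.2]
finger_gap: 0.0856
grasp_force: 0.0
```

```bash
python3 - <<'E'
from h import *
s,c=snap('side'); w,cw=snap('wrist','w5.png'); print(env.sense()['tcp_pos'],env.sense()['joints'].round(2))
hsv=cv2.cvtColor(s,cv2.COLOR_RGB2HSV)
m=(((hsv[...,0]<8)|(hsv[...,0]>172))&(hsv[...,1]>150)&(hsv[...,2]>70)).astype(np.uint8)
n,l,st,ce=cv2.connectedComponentsWithStats(m); print([(st[i],ce[i]) for i in range(1,n) if st[i,4]>15])
print('handle pred',proj(c,[.5625,-.1316,.1955]),'top',proj(c,[.5625,-.1316,.2185]),'wrist top',proj(cw,[.5625,-.1316,.2185]))
cv2.imwrite('pics/v5.png',np.hstack([s[130:300,200:400],w[60:400:2,::2]])[:,:,::-1])
E
```

```text
[ 0.50595196 -0.08941178  0.25033397] [-0.17  0.24 -0.15  1.18 -0.    0.46]
[(array([320, 158,   8,   6,  38], dtype=int32), array([323.57894737, 160.97368421])), (array([298, 189,  11,  21, 161], dtype=int32), array([303.08695652, 197.95652174])), (array([210, 206,   7,  12,  54], dtype=int32), array([213.24074074, 210.38888889])), (array([250, 210,   5,   7,  26], dtype=int32), array([251.96153846, 212.88461538]))]
handle pred [302.94234956 199.41519589] top [303.47144483 188.86895304] wrist top [277.20501005 352.64679763]
```

View pics/v5.png

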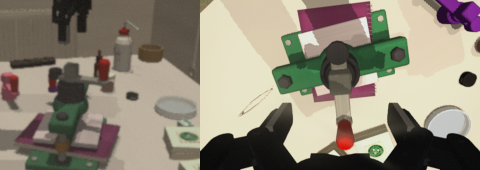

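The side view shows the crank seated on the press with its handle at (303,198), within about 1.5 px of prediction. Next I'll go over the handle, giving the wrist a half turn so it has range to wind.

servo_tool(
  rows=[-0.36, 0.025, 0, 0, 0, 0, -0.36, 0.025, 0, 0, 0, 0, 0, 0, 0, 0, 0, -0.039, 0, 0, 0, 0, 0, -0.039, 0, 0, 0, 0, 0, -0.039],
)

```text
clock: 20.93
tcp_pos: [0.5656, -0.1281, 0.2468]
eef_rot: [-3.141, -0.004, 2.881]
force: [-0.1, -0.1, -0.7]
finger_gap: 0.0853
grasp_force: 0.0
```

servo_tool(
  rows=[0, 0, 0, 0, 0, -0.039, 0, 0, 0, 0, 0, -0.039, 0, 0, 0, 0, 0, -0.039, 0, 0, 0, 0, 0, -0.039, 0, 0, 0, 0, 0, -0.039],
)

```text
clock: 21.35
tcp_pos: [0.5651, -0.1277, 0.2473]
eef_rot: [3.14, -0.003, -2.789]
force: [0.2, 0.5, 0.0]
finger_gap: 0.0854
grasp_force: 0.0
```

servo_tool(
  rows=[0, 0, 0, 0, 0, -0.039, 0, 0, 0, 0, 0, -0.039, 0, 0, 0, 0, 0, -0.039, 0, 0, 0, 0, 0, -0.039, 0, 0, 0, 0, 0, -0.039],
)

```text
clock: 21.77
tcp_pos: [0.5651, -0.1277, 0.2474]
eef_rot: [3.138, -0.002, -2.176]
force: [-0.2, 0.4, 0.4]
finger_gap: 0.0853
grasp_force: 0.0
```

servo_tool(
  rows=[0, 0, 0, 0, 0, -0.039, 0, 0, 0, 0, 0, -0.039, 0, 0, 0, 0, 0, -0.039, 0, 0, 0, 0, 0, -0.039, 0, 0, 0, 0, 0, -0.039],
)

```text
clock: 22.18
tcp_pos: [0.5651, -0.1277, 0.2474]
eef_rot: [3.138, 0.0, -1.564]
force: [0.2, 0.7, -0.5]
finger_gap: 0.0852
grasp_force: 0.0
```

servo_tool(
  rows=[0, 0, 0, 0, 0, -0.039, 0, 0, 0, 0, 0, -0.039, 0, 0, 0, 0, 0, -0.039, 0, 0, 0, 0, 0, -0.039, 0, 0, 0, 0, 0, -0.039],
)

```text
clock: 22.6
tcp_pos: [0.5651, -0.1277, 0.2474]
eef_rot: [3.139, 0.003, -0.951]
force: [1.2, -0.2, 0.1]
finger_gap: 0.0853
grasp_force: 0.0
```

servo_tool(
  rows=[0, 0, 0, 0, 0, -0.039, 0, 0, 0, 0, 0, -0.039, 0, 0, 0, 0, 0, -0.025, 0, 0, 0, 0, 0, 0],
)

```text
clock: 22.93
tcp_pos: [0.5652, -0.1277, 0.2475]
eef_rot: [3.14, 0.003, -0.633]
force: [0.6, 0.4, 1.1]
finger_gap: 0.0854
grasp_force: 0.0
```

```bash
python3 - <<'E'
from h import *
w,cw=snap('wrist','w6.png'); T=env.sense()['tcp_pos'];print(env.sense()['joints'].round(2))
hsv=cv2.cvtColor(w,cv2.COLOR_RGB2HSV)
m=(((hsv[...,0]<8)|(hsv[...,0]>172))&(hsv[...,1]>150)&(hsv[...,2]>90)).astype(np.uint8)
n,l,st,ce=cv2.connectedComponentsWithStats(m)
for i in range(1,n):
    if st[i,4]>60: print(st[i],ce[i],onz(cw,*ce[i],.21))
plan([.5625,-.1316,.19],2.508-np.pi)
E
```

```text
[-0.22  0.35  0.01  1.23 -0.   -2.73]
[ 254  227   39   40 1186] [273.19561551 247.05902192] [ 0.56699858 -0.12488986  0.21      ]
clock 22.9833 tcp [ 0.5653 -0.1277  0.2477] rot [ 3.1399e+00  2.9000e-03 -6.3550e-01] gap 0.08525994275646283 F [-0.4  0.2  0.5]
shift [0.003 0.047 0.577] turn [ 0.0005  0.0009 -0.0006]
```

servo_tool(
  rows=[0, -0.032, 0.1, 0, 0, -0.035, 0, 0, 0.2, 0, 0, 0, 0, 0, 0.2, 0, 0, 0, 0, 0, 0.07, 0, 0, 0, 0, 0, 0, 0, 0, 0],
)

```text
clock: 23.4
tcp_pos: [0.5658, -0.1248, 0.1893]
eef_rot: [3.139, 0.006, -0.525]
force: [-0.0, -0.1, -0.2]
finger_gap: 0.0855
grasp_force: 0.0
```

servo_tool(
  rows=[0, 0, 0, 0, 0, 0, 0, 0, 0, 0, 0, 0, 0, 0, 0, 0, 0, 0, 0, 0, 0, 0, 0, 0, 0, 0, 0, 0, 0, 0],
  claw=0,
  newtons=50,
)

```text
clock: 23.82
tcp_pos: [0.5683, -0.1254, 0.1927]
eef_rot: [3.141, -0.001, -0.524]
force: [1.3, 0.0, -0.2]
finger_gap: 0.0254
grasp_force: 0.1
```

servo_tool(
  rows=[0, 0, 0, 0, 0, 0, 0, 0, 0, 0, 0, 0, 0, 0, 0, 0, 0, 0],
)

```text
clock: 24.07
tcp_pos: [0.5685, -0.1255, 0.1925]
eef_rot: [3.141, -0.001, -0.524]
force: [1.3, -0.7, 1.8]
finger_gap: 0.0227
grasp_force: 48.8
```

```bash
python3 - <<'E'
from h import *
plan([.567,-.125,.19],-.523)
d=env.sense()['tcp_pos']-[.5045,-.089,0]; print(np.hypot(d[0],d[1]),np.arctan2(d[1],d[0]))
E
```

```text
clock 24.0667 tcp [ 0.5685 -0.1255  0.1925] rot [ 3.1412e+00 -9.0000e-04 -5.2390e-01] gap 0.02267761554975933 F [ 1.3 -0.7  1.8]
shift [-0.015  0.003  0.025] turn [ 0.0001 -0.0003 -0.0003]
0.07366352364156946 -0.5184983916378425
```

servo_tool(
  rows=[-0.001, 0.034, 0, 0, 0, 0.015, -0.003, 0.068, 0, 0, 0, 0.03, -0.003, 0.068, 0, 0, 0, 0.03, -0.003, 0.068, 0, 0, 0, 0.03, -0.003, 0.068, 0, 0, 0, 0.03],
)

```text
clock: 24.48
tcp_pos: [0.549, -0.1473, 0.1925]
eef_rot: [-3.138, -0.0, -0.952]
force: [2.6, 1.8, 0.2]
finger_gap: 0.0222
grasp_force: 48.9
```

servo_tool(
  rows=[-0.003, 0.068, 0, 0, 0, 0.03, -0.003, 0.068, 0, 0, 0, 0.03, -0.003, 0.068, 0, 0, 0, 0.03, -0.003, 0.068, 0, 0, 0, 0.03, -0.003, 0.068, 0, 0, 0, 0.03],
)

```text
clock: 24.9
tcp_pos: [0.518, -0.1606, 0.1926]
eef_rot: [-3.138, 0.0, -1.424]
force: [4.2, 1.6, -0.0]
finger_gap: 0.0223
grasp_force: 48.8
```

```bash
cat >> h.py <<'E'
def wind():
    s=env.sense(); d=s['tcp_pos']-[.5045,-.089,0]; th=np.arctan2(d[1],d[0])
    r=np.array([np.cos(th),np.sin(th)]); t=np.array([r[1],-r[0]]); F=s['force'][:2]
    print('t',s['clock'],'R',np.hypot(d[0],d[1]).round(4),'th',np.degrees(th).round(1),'yaw',np.degrees(s['eef_rot'][2]).round(1),'z',s['tcp_pos'][2],'Frad',(F@r).round(1),'Ftan',(F@t).round(1),'Fz',s['force'][2],'j6',s['joints'][5])
E
python3 -c "
from h import *
wind()"
```

```text
t 24.9 R 0.0728 th -79.3 yaw -81.6 z 0.1925968235722911 Frad -0.8 Ftan -4.4 Fz -0.036713396784175 j6 -2.0195310169488123
```

servo_tool(
  rows=[-0.003, 0.068, 0, 0, 0, 0.03, -0.003, 0.068, 0, 0, 0, 0.03, -0.003, 0.068, 0, 0, 0, 0.03, -0.003, 0.068, 0, 0, 0, 0.03, -0.003, 0.068, 0, 0, 0, 0.03],
)

```text
clock: 25.32
tcp_pos: [0.4844, -0.1586, 0.1927]
eef_rot: [-3.138, -0.0, -1.895]
force: [3.8, -1.2, 0.2]
finger_gap: 0.0225
grasp_force: 48.8
```

servo_tool(
  rows=[-0.003, 0.068, 0, 0, 0, 0.03, -0.003, 0.068, 0, 0, 0, 0.03, -0.003, 0.068, 0, 0, 0, 0.03, -0.003, 0.068, 0, 0, 0, 0.03, -0.003, 0.068, 0, 0, 0, 0.03],
)

```text
clock: 25.73
tcp_pos: [0.4551, -0.1417, 0.1928]
eef_rot: [-3.137, -0.001, -2.367]
force: [1.5, -3.5, 1.1]
finger_gap: 0.022
grasp_force: 48.9
```

servo_tool(
  rows=[-0.003, 0.068, 0, 0, 0, 0.03, -0.003, 0.068, 0, 0, 0, 0.03, -0.003, 0.068, 0, 0, 0, 0.03, -0.003, 0.068, 0, 0, 0, 0.03, -0.003, 0.068, 0, 0, 0, 0.03],
)

```text
clock: 26.15
tcp_pos: [0.436, -0.1131, 0.1927]
eef_rot: [-3.137, -0.002, -2.839]
force: [-2.7, -4.0, 3.4]
finger_gap: 0.0219
grasp_force: 49.2
```

```bash
python3 -c "
from h import *
wind()"
```

```text
t 26.15 R 0.0726 th -160.6 yaw -162.6 z 0.1926967980060326 Frad 3.9 Ftan -2.9 Fz 3.4263430119440534 j6 -0.5532236351805698
```

servo_tool(
  rows=[0.01, 0.068, 0, 0, 0, 0.03, -0.003, 0.068, 0, 0, 0, 0.03, -0.003, 0.068, 0, 0, 0, 0.03, -0.003, 0.068, 0, 0, 0, 0.03, -0.003, 0.068, 0, 0, 0, 0.03],
)

```text
clock: 26.57
tcp_pos: [0.4318, -0.0793, 0.1925]
eef_rot: [-3.138, -0.001, 2.974]
force: [-2.8, -4.5, 4.9]
finger_gap: 0.0219
grasp_force: 49.3
```

servo_tool(
  rows=[-0.003, 0.068, 0, 0, 0, 0.03, -0.003, 0.068, 0, 0, 0, 0.03, 0, 0, 0, 0, 0, 0],
)

```text
clock: 26.82
tcp_pos: [0.4347, -0.0653, 0.1923]
eef_rot: [-3.138, -0.002, 2.788]
force: [-3.3, -2.1, 5.4]
finger_gap: 0.0222
grasp_force: 49.4
```

```bash
python3 -c "
from h import *
wind()"
```

```text
t 26.8167 R 0.0737 th 161.2 yaw 159.8 z 0.1923053965523179 Frad 2.4 Ftan -3.0 Fz 5.354889790562862 j6 0.20641360526289015
```

servo_tool(
  rows=[0.003, 0.068, 0, 0, 0, 0.03, -0.003, 0.068, -0.005, 0, 0, 0.03, -0.003, 0.068, -0.005, 0, 0, 0.03, -0.003, 0.068, 0, 0, 0, 0.03],
)

```text
clock: 27.15
tcp_pos: [0.4462, -0.0431, 0.1925]
eef_rot: [-3.133, -0.002, 2.408]
force: [-6.5, -6.0, 3.5]
finger_gap: 0.0221
grasp_force: 49.5
```

servo_tool(
  rows=[-0.003, 0.068, 0, 0, 0, 0.03, -0.003, 0.068, 0, 0, 0, 0.03, -0.003, 0.068, 0, 0, 0, 0.03],
)

```text
clock: 27.4
tcp_pos: [0.4597, -0.0292, 0.1922]
eef_rot: [-3.131, -0.003, 2.126]
force: [-10.2, -2.5, 7.2]
finger_gap: 0.022
grasp_force: 49.9
```

```bash
python3 -c "
from h import *
wind()"
```

```text
t 27.4 R 0.0747 th 126.8 yaw 121.8 z 0.19220690573996427 Frad 4.1 Ftan -9.7 Fz 7.2417900463606975 j6 0.9546204020453887
```

servo_tool(
  rows=[0, 0, 0, 0, 0, 0, 0, 0, 0, 0, 0, 0],
)

```text
clock: 27.57
tcp_pos: [0.4606, -0.0286, 0.1923]
eef_rot: [-3.133, -0.004, 2.131]
force: [-7.5, -0.8, 5.3]
finger_gap: 0.022
grasp_force: 49.7
```

servo_tool(
  rows=[0.005, 0.034, 0, 0, 0, 0.015, 0, 0.034, 0, 0, 0, 0.015, 0, 0, 0, 0, 0, 0, 0, 0, 0, 0, 0, 0],
)

```text
clock: 27.9
tcp_pos: [0.4653, -0.0252, 0.1922]
eef_rot: [-3.131, -0.003, 2.037]
force: [-9.7, -1.9, 5.0]
finger_gap: 0.0222
grasp_force: 49.8
```

```bash
python3 -c "
from h import *
wind()"
```

```text
t 27.9 R 0.0749 th 121.6 yaw 116.7 z 0.19216637935711517 Frad 3.5 Ftan -9.3 Fz 5.017623300809721 j6 1.0527634845172926
```

servo_tool(
  rows=[0.005, 0.034, 0, 0, 0, 0.015, 0, 0.034, 0, 0, 0, 0.015, 0, 0, 0, 0, 0, 0, 0, 0, 0, 0, 0, 0],
)

```text
clock: 28.23
tcp_pos: [0.4709, -0.0218, 0.192]
eef_rot: [-3.13, -0.002, 1.942]
force: [-9.2, -1.7, 5.5]
finger_gap: 0.0219
grasp_force: 49.9
```

servo_tool(
  rows=[0, 0.034, 0, 0, 0, 0.015, 0, 0.034, 0, 0, 0, 0.015, 0, 0, 0, 0, 0, 0, 0, 0, 0, 0, 0, 0],
)

```text
clock: 28.57
tcp_pos: [0.4767, -0.0191, 0.192]
eef_rot: [-3.129, -0.003, 1.848]
force: [-10.3, -1.0, 7.9]
finger_gap: 0.0223
grasp_force: 50.0
```

```bash
python3 -c "
from h import *
wind()"
```

```text
t 28.5667 R 0.0752 th 111.7 yaw 105.9 z 0.19195646352078985 Frad 2.9 Ftan -9.9 Fz 7.896011375427142 j6 1.2543101454900152
```

servo_tool(
  rows=[0, 0.034, 0, 0, 0, 0.015, 0, 0.034, 0, 0, 0, 0.015, 0, 0, 0, 0, 0, 0, 0, 0, 0, 0, 0, 0],
)

```text
clock: 28.9
tcp_pos: [0.4829, -0.0168, 0.1919]
eef_rot: [-3.129, -0.003, 1.754]
force: [-11.1, 0.6, 7.9]
finger_gap: 0.0222
grasp_force: 50.1
```

servo_tool(
  rows=[0, 0.034, 0, 0, 0, 0.015, 0, 0.034, 0, 0, 0, 0.015, 0, 0, 0, 0, 0, 0, 0, 0, 0, 0, 0, 0],
)

```text
clock: 29.23
tcp_pos: [0.4892, -0.0152, 0.1919]
eef_rot: [-3.128, -0.003, 1.66]
force: [-11.6, 2.3, 8.2]
finger_gap: 0.0224
grasp_force: 50.2
```

```bash
python3 - <<'E'
from h import *
wind()
s,c=snap('side')
cv2.imwrite('pics/s9.png',cv2.resize(s[180:310,200:340],None,fx=4.5,fy=4.5,interpolation=cv2.INTER_CUBIC)[:,:,::-1])
E
```

```text
t 29.2333 R 0.0754 th 101.7 yaw 95.1 z 0.19188531429000938 Frad 4.6 Ftan -10.9 Fz 8.176788343202917 j6 1.4494750534217848
```

The tangential load has climbed from 4 N to about 11 N, with the crank stiff after roughly 227° of winding. I'll unload the arm, release and lift away.

servo_tool(
  rows=[0.01, -0.025, 0, 0, 0, 0, 0, 0, 0, 0, 0, 0],
)

```text
clock: 29.45
tcp_pos: [0.4886, -0.0153, 0.192]
eef_rot: [-3.132, -0.0, 1.66]
force: [-7.5, -0.3, 3.9]
finger_gap: 0.0222
grasp_force: 49.6
```

servo_tool(
  rows=[0, 0, 0, 0, 0, 0, 0, 0, 0, 0, 0, 0, 0, 0, 0, 0, 0, 0, 0, 0, 0, 0, 0, 0, 0, 0, 0, 0, 0, 0],
  claw=100,
)

```text
clock: 29.87
tcp_pos: [0.4936, -0.0153, 0.1929]
eef_rot: [-3.141, 0.0, 1.66]
force: [-2.1, -0.6, -1.3]
finger_gap: 0.0807
grasp_force: 0.9
```

servo_tool(
  rows=[0, 0, -0.05, 0, 0, 0, 0, 0, -0.2, 0, 0, 0, 0, 0, -0.3, 0, 0, 0, 0, 0, -0.3, 0, 0, 0, 0, 0, 0, 0, 0, 0],
)

```text
clock: 30.28
tcp_pos: [0.4981, -0.0153, 0.2849]
eef_rot: [3.129, 0.001, 1.66]
force: [-0.4, -0.7, 0.4]
finger_gap: 0.0856
grasp_force: 0.0
```

```bash
python3 - <<'E'
from h import *
s,c=snap('side'); w,cw=snap('wrist'); print(env.sense()['tcp_pos'],env.sense()['force'])
for im,cc,n_,z in ((s,c,'side',.1955),(w,cw,'wrist',.21)):
    hsv=cv2.cvtColor(im,cv2.COLOR_RGB2HSV)
    m=(((hsv[...,0]<8)|(hsv[...,0]>172))&(hsv[...,1]>150)&(hsv[...,2]>70)).astype(np.uint8)
    n,l,st,ce=cv2.connectedComponentsWithStats(m)
    for i in range(1,n):
        if st[i,4]>60: print(n_,st[i],ce[i].round(1),onz(cc,*ce[i],z).round(4))
print(proj(c,[.4895,-.0155,.1955]))
# platen side edge vs notebook: bright aluminium rows along a few columns
g=cv2.cvtColor(s,cv2.COLOR_RGB2HSV)
k=cv2.imread('pics/s0.png')[:,:,::-1]
for u in (240,290,300):
    print(u,'now',s[240:275:2,u].tolist()); print(u,'was',k[240:275:2,u].tolist())
for z in (.029,.041,.053): print(z,proj(c,[.505-.06,-.089-.06,z]).round(1),proj(c,[.505+.06,-.089-.06,z]).round(1))
E
```

```text
[ 0.49590445 -0.01523156  0.28034656] [-0.69288265 -0.13171766  0.30697088]
side [233 183  10  20 153] [237.7 191.6] [ 0.4371 -0.0611  0.1955]
side [210 206   7  15  65] [213.3 211.4] [ 0.3764 -0.1639  0.1955]
wrist [166   3  32  34 769] [181.4  19.9] [0.4335 0.1005 0.21  ]
wrist [285   7  26  33 648] [297.   22.6] [0.4972 0.105  0.21  ]
wrist [183 267  21  30 471] [192.  281.1] [ 0.4409 -0.0622  0.21  ]
[257.77606723 183.70216449]
240 now [[183, 173, 155], [159, 149, 133], [77, 57, 60], [71, 44, 52], [72, 45, 54], [74, 47, 55], [73, 47, 54], [105, 64, 78], [115, 86, 90], [154, 138, 131], [166, 150, 141], [164, 149, 140], [163, 148, 139], [162, 147, 139], [162, 147, 137], [163, 146, 137], [152, 138, 130], [106, 97, 91]]
240 was [[179, 167, 150], [159, 146, 133], [101, 69, 76], [103, 59, 74], [105, 58, 75], [112, 70, 84], [139, 112, 113], [172, 156, 147], [180, 163, 153], [182, 164, 155], [181, 163, 153], [181, 163, 154], [182, 163, 154], [182, 165, 154], [163, 149, 140], [102, 92, 86], [85, 78, 73], [60, 45, 49]]
290 now [[169, 157, 143], [178, 166, 151], [178, 164, 150], [156, 146, 
[... 559 characters left out ...]
300 now [[179, 165, 150], [182, 169, 152], [184, 171, 155], [179, 167, 150], [162, 148, 136], [163, 148, 139], [165, 149, 139], [166, 151, 143], [166, 150, 141], [157, 143, 134], [148, 134, 127], [138, 124, 118], [118, 101, 97], [108, 87, 87], [101, 74, 80], [93, 58, 69], [97, 61, 72], [97, 55, 72]]
300 was [[177, 166, 149], [178, 165, 149], [182, 168, 156], [184, 167, 156], [182, 165, 154], [182, 166, 155], [179, 163, 151], [175, 160, 149], [165, 150, 142], [157, 143, 134], [133, 120, 113], [107, 92, 89], [102, 82, 82], [94, 65, 73], [88, 54, 66], [92, 55, 68], [103, 58, 76], [104, 55, 75]]
0.029 [248.5 279.1] [302.8 273.3]
0.041 [248.5 274.2] [303.  268.5]
0.053 [248.5 269.3] [303.3 263.7]
```

The handle has sprung back to about 157°, the first-touch angle: I overwound past what the screw friction holds and let go abruptly. I'll regrip, wind to about 8 N and ease off before releasing.

servo_tool(
  rows=[-0.2, -0.3, 0, 0, 0, 0, -0.2, -0.3, 0, 0, 0, 0, 0, 0, 0, 0, 0, -0.0385, 0, 0, 0, 0, 0, -0.0385, 0, 0, 0, 0, 0, -0.0385],
)

```text
clock: 30.8
tcp_pos: [0.4367, -0.0608, 0.2773]
eef_rot: [-3.14, -0.001, 2.027]
force: [0.5, 0.3, 0.7]
finger_gap: 0.0856
grasp_force: 0.0
```

servo_tool(
  rows=[0, 0, 0, 0, 0, -0.0385, 0, 0, 0, 0, 0, -0.0385, 0, 0, 0, 0, 0, -0.0385, 0, 0, 0, 0, 0, -0.0385, 0, 0, 0, 0, 0, -0.0385],
)

```text
clock: 31.22
tcp_pos: [0.4372, -0.0604, 0.2771]
eef_rot: [-3.141, -0.002, 2.633]
force: [0.6, 0.7, 0.1]
finger_gap: 0.0854
grasp_force: 0.0
```

servo_tool(
  rows=[0, 0, 0, 0, 0, -0.0375, 0, 0, 0, 0, 0, 0, 0, 0, 0, 0, 0, 0],
)

```text
clock: 31.47
tcp_pos: [0.4371, -0.0604, 0.2774]
eef_rot: [-3.141, -0.002, 2.742]
force: [0.2, 0.6, 0.9]
finger_gap: 0.0861
grasp_force: 0.0
```

```bash
python3 - <<'E'
from h import *
w,cw=snap('wrist')
hsv=cv2.cvtColor(w,cv2.COLOR_RGB2HSV)
m=(((hsv[...,0]<8)|(hsv[...,0]>172))&(hsv[...,1]>150)&(hsv[...,2]>90)).astype(np.uint8)
n,l,st,ce=cv2.connectedComponentsWithStats(m)
for i in range(1,n):
    if st[i,4]>60: print(st[i],ce[i].round(1),onz(cw,*ce[i],.21).round(4))
wind(); plan([.4388,-.0615,.191],2.745)
E
```

```text
[454   0  74  48 329] [493.3  26. ] [0.3744 0.0924 0.21  ]
[424  54  42  30 656] [449.7  67.7] [0.3857 0.0654 0.21  ]
[472 159  26  23 457] [484.4 170. ] [0.4512 0.0708 0.21  ]
[261 212  33  34 906] [276.7 228.5] [ 0.437 -0.062  0.21 ]
t 31.5167 R 0.0732 th 157.0 yaw 157.1 z 0.2774953422364447 Frad -0.1 Ftan -0.2 Fz -0.33292404913435514 j6 0.2622085050927487
clock 31.5167 tcp [ 0.4371 -0.0604  0.2775] rot [-3.1409e+00 -1.5000e-03  2.7423e+00] gap 0.08533657796483414 F [ 0.  -0.2 -0.3]
shift [-0.021 -0.003  0.865] turn [-0.0002 -0.0005 -0.0008]
```

Right over it. Descending and closing.

servo_tool(
  rows=[0, -0.01, 0.3, 0, 0, 0, 0, 0, 0.3, 0, 0, 0, 0, 0, 0.2, 0, 0, 0, 0, 0, 0.05, 0, 0, 0, 0, 0, 0, 0, 0, 0],
)

```text
clock: 31.93
tcp_pos: [0.4353, -0.0611, 0.1916]
eef_rot: [-3.14, -0.005, 2.744]
force: [-0.7, 0.1, 1.5]
finger_gap: 0.0857
grasp_force: 0.0
```

servo_tool(
  rows=[0, 0, 0, 0, 0, 0, 0, 0, 0, 0, 0, 0, 0, 0, 0, 0, 0, 0, 0, 0, 0, 0, 0, 0, 0, 0, 0, 0, 0, 0],
  claw=0,
  newtons=50,
)

```text
clock: 32.35
tcp_pos: [0.4374, -0.0615, 0.1939]
eef_rot: [-3.141, 0.001, 2.745]
force: [0.7, -0.2, 0.2]
finger_gap: 0.0254
grasp_force: 0.6
```

servo_tool(
  rows=[0, 0, 0, 0, 0, 0, 0, 0, 0, 0, 0, 0, 0, 0, 0, 0, 0, 0],
)

```text
clock: 32.6
tcp_pos: [0.4368, -0.0613, 0.1933]
eef_rot: [-3.141, -0.001, 2.745]
force: [-1.6, 0.6, 1.2]
finger_gap: 0.0221
grasp_force: 48.8
```

```bash
python3 -c "
from h import *
wind()"
```

```text
t 32.6 R 0.0731 th 157.8 yaw 157.3 z 0.19326315188380278 Frad 1.7 Ftan -0.1 Fz 1.2013530297535633 j6 0.25729866034187293
```

servo_tool(
  rows=[-0.001, 0.034, 0, 0, 0, 0.015, -0.001, 0.034, 0, 0, 0, 0.015, 0, 0, 0, 0, 0, 0, 0, 0, 0, 0, 0, 0],
)

```text
clock: 32.93
tcp_pos: [0.4397, -0.0551, 0.1931]
eef_rot: [-3.141, -0.001, 2.652]
force: [-1.0, 0.1, 1.8]
finger_gap: 0.022
grasp_force: 48.9
```

```bash
python3 -c "
from h import *
wind()"
```

```text
t 32.9333 R 0.0731 th 152.4 yaw 152.0 z 0.19311202388305868 Frad 0.9 Ftan -0.4 Fz 1.8474067839498947 j6 0.36473914256890927
```

servo_tool(
  rows=[-0.001, 0.034, 0, 0, 0, 0.015, -0.001, 0.034, 0, 0, 0, 0.015, 0, 0, 0, 0, 0, 0, 0, 0, 0, 0, 0, 0],
)

```text
clock: 33.27
tcp_pos: [0.4428, -0.0493, 0.1931]
eef_rot: [-3.141, -0.001, 2.559]
force: [-2.9, 0.6, 4.0]
finger_gap: 0.022
grasp_force: 49.0
```

```bash
python3 -c "
from h import *
wind()"
```

```text
t 33.2667 R 0.0734 th 147.2 yaw 146.6 z 0.19312293488204066 Frad 2.7 Ftan -1.1 Fz 3.99530381916228 j6 0.4721161820086886
```

servo_tool(
  rows=[0.002, 0.034, 0, 0, 0, 0.015, -0.001, 0.034, 0, 0, 0, 0.015, 0, 0, 0, 0, 0, 0, 0, 0, 0, 0, 0, 0],
)

```text
clock: 33.6
tcp_pos: [0.4462, -0.0439, 0.1931]
eef_rot: [-3.14, -0.002, 2.464]
force: [-3.8, 1.3, 5.2]
finger_gap: 0.022
grasp_force: 49.2
```

```bash
python3 -c "
from h import *
wind()"
```

```text
t 33.6 R 0.0737 th 142.3 yaw 141.2 z 0.19310617430155128 Frad 3.8 Ftan -1.3 Fz 5.184794816256346 j6 0.5800223731076452
```

servo_tool(
  rows=[-0.001, 0.034, 0, 0, 0, 0.015, -0.001, 0.034, 0, 0, 0, 0.015, 0, 0, 0, 0, 0, 0, 0, 0, 0, 0, 0, 0],
)

```text
clock: 33.93
tcp_pos: [0.4489, -0.04, 0.1928]
eef_rot: [-3.135, -0.002, 2.369]
force: [-6.1, -2.8, 7.3]
finger_gap: 0.0222
grasp_force: 49.8
```

```bash
python3 -c "
from h import *
wind()"
```

```text
t 33.9333 R 0.0741 th 138.6 yaw 135.7 z 0.1928251280009183 Frad 2.7 Ftan -6.2 Fz 7.2504341625769175 j6 0.6863734372312089
```

servo_tool(
  rows=[-0.001, 0.034, 0, 0, 0, 0.015, -0.001, 0.034, 0, 0, 0, 0.015, 0, 0, 0, 0, 0, 0, 0, 0, 0, 0, 0, 0],
)

```text
clock: 34.27
tcp_pos: [0.4532, -0.0353, 0.1927]
eef_rot: [-3.134, -0.002, 2.275]
force: [-7.7, -1.6, 9.4]
finger_gap: 0.0221
grasp_force: 50.0
```

```bash
python3 -c "
from h import *
wind()"
```

```text
t 34.2667 R 0.0743 th 133.7 yaw 130.3 z 0.19274124592478697 Frad 4.1 Ftan -6.7 Fz 9.43315555714811 j6 0.791548036587558
```

servo_tool(
  rows=[0.004, 0.034, -0.01, 0, 0, 0.015, 0.002, 0.034, -0.01, 0, 0, 0.015, 0, 0, 0, 0, 0, 0, 0, 0, 0, 0, 0, 0],
)

```text
clock: 34.6
tcp_pos: [0.458, -0.0316, 0.1936]
eef_rot: [-3.132, -0.0, 2.18]
force: [-6.0, -5.3, 1.5]
finger_gap: 0.0222
grasp_force: 49.6
```

```bash
python3 -c "
from h import *
wind()"
```

```text
t 34.6 R 0.0739 th 129.0 yaw 124.9 z 0.19361287169582309 Frad -0.4 Ftan -8.0 Fz 1.5340049236762083 j6 0.8968392209156331
```

servo_tool(
  rows=[-0.001, 0.034, 0, 0, 0, 0.015, -0.001, 0.034, 0, 0, 0, 0.015, 0, 0, 0, 0, 0, 0, 0, 0, 0, 0, 0, 0],
)

```text
clock: 34.93
tcp_pos: [0.4631, -0.0277, 0.1936]
eef_rot: [-3.131, -0.001, 2.086]
force: [-7.0, -4.5, 1.6]
finger_gap: 0.0225
grasp_force: 49.7
```

```bash
python3 -c "
from h import *
wind()"
```

```text
t 34.9333 R 0.074 th 124.1 yaw 119.5 z 0.19355185758178553 Frad 0.2 Ftan -8.3 Fz 1.6464122839560984 j6 0.9995030416773959
```

servo_tool(
  rows=[-0.001, 0.034, 0, 0, 0, 0.015, -0.001, 0.034, 0, 0, 0, 0.015, 0, 0, 0, 0, 0, 0, 0, 0, 0, 0, 0, 0],
)

```text
clock: 35.27
tcp_pos: [0.4685, -0.0243, 0.1935]
eef_rot: [-3.13, -0.001, 1.992]
force: [-8.8, -2.9, 3.7]
finger_gap: 0.022
grasp_force: 49.9
```

```bash
python3 -c "
from h import *
wind()"
```

```text
t 35.2667 R 0.0741 th 119.1 yaw 114.1 z 0.19352382282599168 Frad 1.7 Ftan -9.1 Fz 3.717545344968887 j6 1.1008237142763273
```

servo_tool(
  rows=[0, -0.02, 0, 0, 0, 0, 0, 0, 0, 0, 0, 0, 0, 0, 0, 0, 0, 0],
)

```text
clock: 35.52
tcp_pos: [0.4681, -0.0247, 0.1937]
eef_rot: [-3.133, -0.001, 1.992]
force: [-6.2, -2.2, 1.5]
finger_gap: 0.022
grasp_force: 49.5
```

```bash
python3 -c "
from h import *
wind()"
```

```text
t 35.5167 R 0.0739 th 119.5 yaw 114.1 z 0.19372331302496235 Frad 1.1 Ftan -6.5 Fz 1.5275370854329182 j6 1.0988281976415104
```

servo_tool(
  rows=[0, -0.02, 0, 0, 0, 0, 0, 0, 0, 0, 0, 0, 0, 0, 0, 0, 0, 0],
)

```text
clock: 35.77
tcp_pos: [0.4677, -0.0252, 0.1941]
eef_rot: [-3.136, -0.0, 1.991]
force: [-4.8, -2.7, -0.3]
finger_gap: 0.0219
grasp_force: 49.3
```

```bash
python3 -c "
from h import *
wind()"
```

```text
t 35.7667 R 0.0736 th 120.0 yaw 114.1 z 0.19406393805842678 Frad 0.1 Ftan -5.5 Fz -0.3381295482177661 j6 1.0979250386429737
```

servo_tool(
  rows=[0, -0.02, 0, 0, 0, 0, 0, 0, 0, 0, 0, 0, 0, 0, 0, 0, 0, 0],
)

```text
clock: 36.02
tcp_pos: [0.4672, -0.0258, 0.1944]
eef_rot: [-3.139, 0.0, 1.991]
force: [-2.0, -3.3, -4.5]
finger_gap: 0.0219
grasp_force: 49.1
```

servo_tool(
  rows=[0, -0.02, 0, 0, 0, 0, 0, 0, 0, 0, 0, 0, 0, 0, 0, 0, 0, 0],
)

```text
clock: 36.27
tcp_pos: [0.4664, -0.0266, 0.1947]
eef_rot: [-3.14, 0.001, 1.991]
force: [-1.2, -5.5, -7.4]
finger_gap: 0.0219
grasp_force: 49.1
```

```bash
python3 -c "
from h import *
wind()"
```

```text
t 36.2667 R 0.0732 th 121.4 yaw 114.1 z 0.19474983709428945 Frad -4.1 Ftan -3.9 Fz -7.420701763595842 j6 1.0948253919888884
```

servo_tool(
  rows=[0, -0.02, 0, 0, 0, 0, 0, 0, 0, 0, 0, 0, 0, 0, 0, 0, 0, 0],
)

```text
clock: 36.52
tcp_pos: [0.4649, -0.0275, 0.1948]
eef_rot: [-3.141, 0.002, 1.991]
force: [1.0, -6.3, -7.6]
finger_gap: 0.0218
grasp_force: 49.3
```

```bash
python3 -c "
from h import *
wind()"
```

```text
t 36.5167 R 0.0731 th 122.8 yaw 114.1 z 0.19483429131632524 Frad -5.8 Ftan -2.6 Fz -7.6161452097041815 j6 1.0928389191057584
```

servo_tool(
  rows=[-0.02, -0.015, 0.02, 0, 0, 0, 0, 0, 0, 0, 0, 0, 0, 0, 0, 0, 0, 0],
)

```text
clock: 36.77
tcp_pos: [0.4637, -0.0281, 0.1939]
eef_rot: [3.141, -0.003, 1.992]
force: [-4.3, 1.9, 4.1]
finger_gap: 0.0222
grasp_force: 50.2
```

```bash
python3 -c "
from h import *
wind()"
```

```text
t 36.7667 R 0.0733 th 123.8 yaw 114.1 z 0.19389773284502865 Frad 4.0 Ftan -2.5 Fz 4.0963523992821615 j6 1.087460808247599
```

servo_tool(
  rows=[0, -0.01, 0, 0, 0, 0, 0, 0, 0, 0, 0, 0, 0, 0, 0, 0, 0, 0],
)

```text
clock: 37.02
tcp_pos: [0.4627, -0.0288, 0.1938]
eef_rot: [3.141, -0.002, 1.992]
force: [-4.1, 2.7, 6.7]
finger_gap: 0.0219
grasp_force: 50.4
```

```bash
python3 -c "
from h import *
wind()"
```

```text
t 37.0167 R 0.0733 th 124.8 yaw 114.1 z 0.19375584744879265 Frad 4.5 Ftan -1.9 Fz 6.69800894166817 j6 1.0865647323716803
```

servo_tool(
  rows=[0.01, -0.005, -0.008, 0, 0, 0, 0, 0, 0, 0, 0, 0],
)

```text
clock: 37.18
tcp_pos: [0.4622, -0.0291, 0.194]
eef_rot: [-3.141, 0.001, 1.991]
force: [-2.5, 0.5, 1.0]
finger_gap: 0.0222
grasp_force: 50.0
```

```bash
python3 -c "
from h import *
wind()"
```

```text
t 37.1833 R 0.0733 th 125.2 yaw 114.1 z 0.1940034414481448 Frad 1.8 Ftan -1.8 Fz 1.0380580767085266 j6 1.0880719761989908
```

servo_tool(
  rows=[0, 0, 0, 0, 0, 0, 0, 0, 0, 0, 0, 0, 0, 0, 0, 0, 0, 0, 0, 0, 0, 0, 0, 0, 0, 0, 0, 0, 0, 0],
  claw=60,
)

```text
clock: 37.6
tcp_pos: [0.4622, -0.029, 0.1938]
eef_rot: [-3.141, -0.0, 1.991]
force: [-0.7, 0.4, 0.0]
finger_gap: 0.0513
grasp_force: 0.2
```

```bash
cat >> h.py <<'E'
def handle():
    for n_,z in (('side',.1955),('wrist',.21)):
        im,cc=snap(n_); hsv=cv2.cvtColor(im,cv2.COLOR_RGB2HSV)
        m=(((hsv[...,0]<8)|(hsv[...,0]>172))&(hsv[...,1]>150)&(hsv[...,2]>70)).astype(np.uint8)
        n,l,st,ce=cv2.connectedComponentsWithStats(m)
        for i in range(1,n):
            p=onz(cc,*ce[i],z)-[.5045,-.089,0]
            if st[i,4]>60 and abs(np.hypot(p[0],p[1])-.072)<.012: print(n_,st[i],np.hypot(p[0],p[1]).round(4),'angle',np.degrees(np.arctan2(p[1],p[0])).round(1))
E
python3 -c "
from h import *
wind(); handle()"
```

```text
t 37.6 R 0.0734 th 125.2 yaw 114.1 z 0.1938027299371611 Frad 0.7 Ftan -0.4 Fz 0.014714472703778514 j6 1.0880654082857024
side [240 180   8  19 124] 0.0697 angle 139.4
wrist [ 217  257   60   84 3723] 0.0773 angle 134.2
```

servo_tool(
  rows=[0, 0, 0, 0, 0, 0, 0, 0, 0, 0, 0, 0, 0, 0, 0, 0, 0, 0],
  claw=100,
)

```text
clock: 37.95
tcp_pos: [0.4621, -0.029, 0.1939]
eef_rot: [-3.141, -0.0, 1.991]
force: [0.1, -0.4, -0.7]
finger_gap: 0.0844
grasp_force: 0.0
```

```bash
python3 -c "
from h import *
wind(); handle()"
```

```text
t 37.95 R 0.0735 th 125.2 yaw 114.1 z 0.19386442059810238 Frad -0.4 Ftan -0.1 Fz -0.6587234608413163 j6 1.0880549205262808
side [237 181   9  19 145] 0.0713 angle 145.9
wrist [ 202  269   57   79 3344] 0.0755 angle 140.2
```

servo_tool(
  rows=[0, 0, 0, 0, 0, 0, 0, 0, 0, 0, 0, 0, 0, 0, 0, 0, 0, 0, 0, 0, 0, 0, 0, 0, 0, 0, 0, 0, 0, 0],
)

```text
clock: 38.47
tcp_pos: [0.4619, -0.029, 0.1938]
eef_rot: [-3.141, -0.0, 1.991]
force: [0.6, 0.1, -0.3]
finger_gap: 0.0858
grasp_force: 0.0
```

```bash
python3 -c "
from h import *
wind(); handle()"
```

```text
t 38.4667 R 0.0736 th 125.4 yaw 114.1 z 0.1938013734688148 Frad -0.3 Ftan 0.5 Fz -0.3281817818901804 j6 1.0880464197543813
side [237 181   9  19 144] 0.0714 angle 145.8
wrist [ 203  270   56   78 3303] 0.0754 angle 140.3
```

```bash
python3 -c "
from h import *
plan([.4465,-.0452,.194],2.496)"
```

```text
clock 38.5667 tcp [ 0.4619 -0.029   0.1938] rot [-3.1405e+00 -3.0000e-04  1.9911e+00] gap 0.08540516096248459 F [ 0.2 -0.7 -0.3]
shift [-0.085 -0.206 -0.002] turn [-0.0003 -0.0002 -0.1607]
```

servo_tool(
  rows=[-0.042, -0.1, 0, 0, 0, 0, -0.042, -0.1, 0, 0, 0, 0, 0, 0, 0, 0, 0, -0.039, 0, 0, 0, 0, 0, -0.039, 0, 0, 0, 0, 0, -0.039],
)

```text
clock: 38.98
tcp_pos: [0.4459, -0.0457, 0.1938]
eef_rot: [-3.14, -0.001, 2.364]
force: [-0.9, 0.6, -0.5]
finger_gap: 0.0855
grasp_force: 0.0
```

servo_tool(
  rows=[0, 0, 0, 0, 0, -0.039, 0, 0, 0, 0, 0, 0, 0, 0, 0, 0, 0, 0],
)

```text
clock: 39.23
tcp_pos: [0.4463, -0.0454, 0.1938]
eef_rot: [-3.14, -0.001, 2.477]
force: [-0.1, -0.5, -0.2]
finger_gap: 0.0858
grasp_force: 0.0
```

servo_tool(
  rows=[0, 0, 0, 0, 0, 0, 0, 0, 0, 0, 0, 0, 0, 0, 0, 0, 0, 0, 0, 0, 0, 0, 0, 0, 0, 0, 0, 0, 0, 0],
  claw=0,
  newtons=30,
)

```text
clock: 39.65
tcp_pos: [0.447, -0.0448, 0.1938]
eef_rot: [-3.141, -0.001, 2.481]
force: [0.3, -0.1, -0.5]
finger_gap: 0.0253
grasp_force: 0.0
```

servo_tool(
  rows=[0, 0, 0, 0, 0, 0, 0, 0, 0, 0, 0, 0],
)

```text
clock: 39.82
tcp_pos: [0.4469, -0.0447, 0.1938]
eef_rot: [-3.141, -0.001, 2.481]
force: [-0.6, 1.3, 0.9]
finger_gap: 0.0227
grasp_force: 29.3
```

```bash
python3 -c "
from h import *
wind()"
```

```text
t 39.8167 R 0.0726 th 142.5 yaw 142.2 z 0.19381522886238095 Frad 1.3 Ftan 0.6 Fz 0.8946328013984061 j6 0.5609083249584754
```

servo_tool(
  rows=[-0.001, 0.034, 0, 0, 0, 0.015, -0.001, 0.034, 0, 0, 0, 0.015, 0, 0, 0, 0, 0, 0, 0, 0, 0, 0, 0, 0],
)

```text
clock: 40.15
tcp_pos: [0.4498, -0.0405, 0.1935]
eef_rot: [-3.137, -0.001, 2.387]
force: [-4.3, -3.2, 2.3]
finger_gap: 0.0228
grasp_force: 29.8
```

```bash
python3 -c "
from h import *
wind()"
```

```text
t 40.15 R 0.0731 th 138.4 yaw 136.7 z 0.19349635639788956 Frad 1.1 Ftan -5.3 Fz 2.3291002130945624 j6 0.6673756757039613
```

servo_tool(
  rows=[0, 0.034, 0, 0, 0, 0.015, 0, 0.034, 0, 0, 0, 0.015, 0, 0, 0, 0, 0, 0, 0, 0, 0, 0, 0, 0],
)

```text
clock: 40.48
tcp_pos: [0.4537, -0.036, 0.1933]
eef_rot: [-3.135, -0.002, 2.292]
force: [-6.2, -4.4, 3.5]
finger_gap: 0.0228
grasp_force: 30.1
```

```bash
python3 -c "
from h import *
wind()"
```

```text
t 40.4833 R 0.0734 th 133.8 yaw 131.3 z 0.19329049272401355 Frad 1.1 Ftan -7.6 Fz 3.488369809263011 j6 0.7730148938649277
```

servo_tool(
  rows=[0, 0.034, 0, 0, 0, 0.015, 0, 0.034, 0, 0, 0, 0.015, 0, 0, 0, 0, 0, 0, 0, 0, 0, 0, 0, 0],
)

```text
clock: 40.82
tcp_pos: [0.4584, -0.0316, 0.1932]
eef_rot: [-3.134, -0.002, 2.198]
force: [-6.2, -4.8, 4.3]
finger_gap: 0.0225
grasp_force: 30.2
```

```bash
python3 -c "
from h import *
wind()"
```

```text
t 40.8167 R 0.0736 th 128.8 yaw 125.9 z 0.1931779791521103 Frad 0.2 Ftan -7.8 Fz 4.3136776759578614 j6 0.8775083314681525
```

servo_tool(
  rows=[0, 0, 0, 0, 0, 0, 0, 0, 0, 0, 0, 0, 0, 0, 0, 0, 0, 0, 0, 0, 0, 0, 0, 0],
)

```text
clock: 41.15
tcp_pos: [0.4584, -0.0316, 0.1932]
eef_rot: [-3.134, -0.002, 2.198]
force: [-6.1, -3.9, 4.2]
finger_gap: 0.0224
grasp_force: 30.2
```

```bash
python3 -c "
from h import *
wind()"
```

```text
t 41.15 R 0.0736 th 128.8 yaw 125.9 z 0.19321940785350228 Frad 0.8 Ftan -7.2 Fz 4.173601453283703 j6 0.8774236590463272
```

servo_tool(
  rows=[0, -0.017, 0, 0, 0, -0.0075, 0, 0, 0, 0, 0, 0],
)

```text
clock: 41.32
tcp_pos: [0.4581, -0.0321, 0.1934]
eef_rot: [-3.137, -0.002, 2.222]
force: [-5.2, -3.1, 2.0]
finger_gap: 0.0229
grasp_force: 29.9
```

```bash
python3 -c "
from h import *
wind()"
```

```text
t 41.3167 R 0.0734 th 129.2 yaw 127.3 z 0.1933933844419499 Frad 0.9 Ftan -6.0 Fz 2.0180121219916796 j6 0.8511029181728075
```

servo_tool(
  rows=[0, -0.017, 0, 0, 0, -0.0075, 0, 0, 0, 0, 0, 0],
)

```text
clock: 41.48
tcp_pos: [0.4577, -0.0327, 0.1936]
eef_rot: [-3.139, -0.001, 2.245]
force: [-4.3, -1.0, 1.3]
finger_gap: 0.0225
grasp_force: 29.7
```

```bash
python3 -c "
from h import *
wind()"
```

```text
t 41.4833 R 0.0732 th 129.7 yaw 128.6 z 0.19355303307600924 Frad 2.0 Ftan -4.0 Fz 1.304237300424526 j6 0.8255622903160514
```

servo_tool(
  rows=[0, -0.017, 0, 0, 0, -0.0075, 0, 0, 0, 0, 0, 0],
)

```text
clock: 41.65
tcp_pos: [0.4572, -0.0334, 0.1937]
eef_rot: [-3.141, -0.001, 2.269]
force: [-3.4, -1.0, 1.4]
finger_gap: 0.0224
grasp_force: 29.6
```

```bash
python3 -c "
from h import *
wind()"
```

```text
t 41.65 R 0.073 th 130.4 yaw 130.0 z 0.19373921099978933 Frad 1.5 Ftan -3.3 Fz 1.3563768094560247 j6 0.7999141046418732
```

servo_tool(
  rows=[0, -0.017, 0, 0, 0, -0.0075, 0, 0, 0, 0, 0, 0],
)

```text
clock: 41.82
tcp_pos: [0.4564, -0.0344, 0.1939]
eef_rot: [-3.142, -0.001, 2.292]
force: [-2.9, 0.4, 1.9]
finger_gap: 0.0227
grasp_force: 29.5
```

```bash
python3 -c "
from h import *
wind()"
```

```text
t 41.8167 R 0.0728 th 131.4 yaw 131.3 z 0.19387074989153594 Frad 2.3 Ftan -1.9 Fz 1.8989454513346686 j6 0.7740020971621746
```

servo_tool(
  rows=[0, -0.017, 0, 0, 0, -0.0075, 0, 0, 0, 0, 0, 0],
)

```text
clock: 41.98
tcp_pos: [0.4552, -0.0355, 0.1939]
eef_rot: [3.142, -0.0, 2.316]
force: [-2.0, -0.2, 0.8]
finger_gap: 0.0225
grasp_force: 29.5
```

```bash
python3 -c "
from h import *
wind()"
```

```text
t 41.9833 R 0.0727 th 132.6 yaw 132.7 z 0.1939244155244354 Frad 1.2 Ftan -1.6 Fz 0.8067262079645868 j6 0.7479250068370085
```

servo_tool(
  rows=[0, -0.017, 0, 0, 0, -0.0075, 0, 0, 0, 0, 0, 0],
)

```text
clock: 42.15
tcp_pos: [0.454, -0.0367, 0.1939]
eef_rot: [-3.142, -0.0, 2.339]
force: [-1.3, 0.2, 2.0]
finger_gap: 0.0224
grasp_force: 29.5
```

```bash
python3 -c "
from h import *
wind()"
```

```text
t 42.15 R 0.0727 th 134.0 yaw 134.0 z 0.1939215965705466 Frad 1.0 Ftan -0.8 Fz 2.015754826119369 j6 0.721804413253932
```

servo_tool(
  rows=[0, -0.017, 0, 0, 0, -0.0075, 0, 0, 0, 0, 0, 0],
)

```text
clock: 42.32
tcp_pos: [0.4528, -0.038, 0.1939]
eef_rot: [-3.141, -0.0, 2.362]
force: [-1.1, -0.2, 0.5]
finger_gap: 0.0223
grasp_force: 29.5
```

```bash
python3 -c "
from h import *
wind()"
```

```text
t 42.3167 R 0.0726 th 135.4 yaw 135.4 z 0.19393575383352177 Frad 0.7 Ftan -0.9 Fz 0.4995478846858251 j6 0.6954963478566156
```

servo_tool(
  rows=[0, -0.017, 0, 0, 0, -0.0075, 0, 0, 0, 0, 0, 0],
)

```text
clock: 42.48
tcp_pos: [0.4516, -0.0393, 0.1939]
eef_rot: [-3.141, -0.0, 2.386]
force: [-0.8, -0.4, 1.3]
finger_gap: 0.0224
grasp_force: 29.5
```

```bash
python3 -c "
from h import *
wind()"
```

```text
t 42.4833 R 0.0726 th 136.8 yaw 136.7 z 0.19391126250328278 Frad 0.3 Ftan -0.8 Fz 1.309083459178505 j6 0.6691474122399423
```

servo_tool(
  rows=[0, -0.017, 0, 0, 0, -0.0075, 0, -0.017, 0, 0, 0, -0.0075, 0, 0, 0, 0, 0, 0, 0, 0, 0, 0, 0, 0],
)

```text
clock: 42.82
tcp_pos: [0.4493, -0.0419, 0.1939]
eef_rot: [-3.141, -0.0, 2.432]
force: [-1.3, 0.3, 1.1]
finger_gap: 0.0228
grasp_force: 29.5
```

servo_tool(
  rows=[0, 0, 0, 0, 0, 0, 0, 0, 0, 0, 0, 0, 0, 0, 0, 0, 0, 0, 0, 0, 0, 0, 0, 0, 0, 0, 0, 0, 0, 0],
  claw=100,
)

```text
clock: 43.23
tcp_pos: [0.449, -0.0418, 0.1938]
eef_rot: [-3.141, -0.001, 2.434]
force: [0.8, 0.3, 0.0]
finger_gap: 0.0813
grasp_force: 0.0
```

```bash
python3 -c "
from h import *
wind(); handle()"
```

```text
t 43.2333 R 0.0729 th 139.6 yaw 139.5 z 0.19378283833349355 Frad -0.4 Ftan 0.7 Fz 0.03148002949909425 j6 0.6151184455899936
side [237 181   9  19 147] 0.0719 angle 144.6
wrist [ 243  253   58   78 3442] 0.0765 angle 141.6
```

The handle stayed put on release this time. Lifting clear, then a final check and hand-in.

servo_tool(
  rows=[0, 0, -0.05, 0, 0, 0, 0, 0, -0.2, 0, 0, 0, 0, 0, -0.3, 0, 0, 0, 0, 0, -0.3, 0, 0, 0, 0, 0, 0, 0, 0, 0],
)

```text
clock: 43.75
tcp_pos: [0.4521, -0.0421, 0.2846]
eef_rot: [3.137, 0.007, 2.434]
force: [1.3, -0.9, 0.4]
finger_gap: 0.0853
grasp_force: 0.0
```

servo_tool(
  rows=[0, 0, -0.1, 0, 0, 0, 0, 0, 0, 0, 0, 0, 0, 0, 0, 0, 0, 0],
)

```text
clock: 44.0
tcp_pos: [0.4493, -0.0418, 0.2891]
eef_rot: [-3.141, 0.0, 2.434]
force: [-0.3, 0.1, -1.0]
finger_gap: 0.0853
grasp_force: 0.0
```

```bash
python3 -c "
from h import *
wind(); handle(); print(env.close_job())"
```

```text
t 44.0 R 0.0726 th 139.5 yaw 139.5 z 0.28907001302940294 Frad 0.3 Ftan -0.1 Fz -0.9971315908628764 j6 0.6149738348452306
side [237 181   9  19 139] 0.0721 angle 144.8
wrist [ 258  197   35   42 1083] 0.0755 angle 141.8
the job is handed in; nothing more can be done
None
```

I handed the job in at 44 s with the crank seated and released: overwinding made it spring back, so I rewound it to about 7.5 N, but on easing off the screw slipped back about 4° to where 7.6 N had been read, and I did not check the final clamp or recheck the notebook and bystanders.

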